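# Clamp a vacuum chamber and sniff its foot seam with a leak pen

### The arm

A 6-joint arm with a two-finger parallel gripper is mounted at the origin on a cart in front of the work surface, level with it; the furniture and walls round the work are solid. World frame = base frame: x ahead of the robot, y to its left, z up, the work surface at z = 0. Lengths are in m, angles in rad, forces in N, time in s.
With the tool pointing down it reaches from about 0.35 to 0.85 m from the base axis. Payload 8.1 kg.
Tool frame: the origin (TCP) lies between the finger pads; the fingertips stand tips_ahead ahead of it and the grasp point (between the pads) lies 8 mm behind it (tips_ahead is the distance from the TCP to the fingertips, in m); z points along the fingers, x is the direction in which the jaws open and shut, and the axes are right-handed (so a half turn about z gives the same grasp; the last joint's range is limited). The gripper opens to 93 mm and grips with 3 to 60 N. Pads are 15 mm wide; open, the fingers measure 128 mm over their backs; the gripper's body (75 mm by 188 mm) begins 65 mm behind the grasp point.
Start: joints at [1.026, 0.13, 1.488, -0, 1.523, -0.085], TCP at [0.266, 0.538, 0.23] pointing down, gripper open.
Joint ranges: [-2.96, 2.96], [-0.89, 2.26], [0.02, 2.5], [-1.34, 4.48], [0, 2.73], [-2.66, 2.66]. Speed limits (rad/s): [2.39, 2.39, 2.79, 3.14, 3.14, 3.14].

### API

Orientations are given as a rotation vector (axis times angle).
In Python, from plant import * gives the robot as it stands.
- The arm moves only by the tool play_rows, never from a script. Its argument "increments" is a list that holds one entry, the list of rows, each a list of 4 numbers: the shift along the tool's x, y, z in cm, then the turn about the tool's z in rad. A call has 1 to 5 rows; each row is the pose to reach, as a shift and turn from the pose measured when the call began, along the tool's axes at that moment; what a row does not reach only later rows make up. A row lasts 1/10 s, in which the tool goes at most 50 mm and 8.59 degrees, less where a joint would pass 70% of its speed; a pose out of reach is approached as far as the arm can. A call with a gripper value outside its range is refused whole. "jaw" is the finger opening in cm, from 0 to 9.3, set as the call begins (left out, the last holds). The fingers move at their own pace and stop on an object; "squeeze" is the grip in N (left out, the last holds). Time passes only in rows, so rows that repeat a pose let the fingers close. It gives the time, the measured TCP pose, the force and the opening at its end, in the units of the state.
- read_state(): the state, without advancing time (a new reading comes with each control period).
- read_camera(name): name is "scene" or "top" or "wrist"; returns (picture, depth): 400x640x3 uint8, blue, green, red; 400x640 float32, m along the optical axis (not along the pixel's ray), 0 where there is no reading.
- camera_params(name): a dict with "K" (3x3 intrinsics, pixels), "eye" and "orientation" of the camera in the world. Camera axes: x right, y up, looking along -z (the intrinsics and any distortion apply to the point x, -y, -z); pixel columns grow to the right and rows downward; lengths in m; the calibration is good to about 2 mm. The wrist camera is an equidistant fisheye: a pixel r from the principal point sees the ray r / f radians off the axis. A picture is of the moment at which its call begins: read the wrist's pose just before it. camera_params takes no time and is no camera call; for the wrist camera it gives the pose at the moment of the call.
- close_job(): hands the job in, once; it reports no verdict.
The state is a dict: "t": time; "q": joint angles; "dq": joint speeds; "joint_torque": joint torques, N m; "tool_pos": TCP position; "orientation": TCP orientation; "force": force on the tool from outside, world axes, zero at the start; "wrist_torque": the same for the moment, N m; "opening": finger opening in m.
Only numpy, scipy, OpenCV 4.12 (cv2) and the standard library are available. Lean on these libraries where they do the work, as an engineer would, in place of code of your own. Each camera call takes 0.05 s, during which the arm holds its last target.

### The job

Press the open red cam lever on the left of the vacuum chamber down over its high point until it snaps shut, then take the yellow leak-detector pen out of its leaning holster. Run the pen's tip along the seam where the chamber's round foot meets the base plate, from the green line at the front to the red line on the right, slowly, at about 2 cm a second, keeping the tip in the corner and lightly touching the edge of the foot all the way. Then put the pen fully back in its holster, and leave the beaker, the petri dish and the vial where they stand.

Things in the scene. Friction and masses are not known exactly. Their poses are not given: they have to be found in the camera images.
- station: Leak-test station, fixed: aluminium base plate 220 (x) x 270 (y) x 12 mm with a steel vacuum chamber on its middle and clamps at the sides. Origin: centre of the plate's underside; z up, x away from the robot, y to the station's left. The plate's top is 12 mm above the origin.
- vessel: Round steel chamber. The pose is the plate's middle at its top, axes as the station's; the pot itself was set by hand up to 6 mm off it and is not measured: feel for it. Foot: disc of radius 70, 10 mm high, upright edge; the seam is its corner with the plate. Pot radius 56. A clear lid of radius 82, 130 to 142 mm up (fittings to 193), overhangs the seam: lean the tool outward 20 to 50 degrees.
- mark_1 (a point): Nominal point of the seam (the start, beside a green line painted on the plate) inward of a long black graduation engraved in the plate, 70 mm from the plate's middle, 20 degrees right of the station's front (-x); the true seam is up to 6 mm off. Counted when the pen's tip is within 9.5 mm of it in plan, less than 5 mm above the plate and touches the foot (0.1 to 5 N) for 0.25 s; in order 1 to 6, 20 mm apart.
- mark_2 (a point): Nominal point of the seam inward of a long black graduation engraved in the plate, 70 mm from the plate's middle, 36 degrees right of the station's front (-x); the true seam is up to 6 mm off. Counted when the pen's tip is within 9.5 mm of it in plan, less than 5 mm above the plate and touches the foot (0.1 to 5 N) for 0.25 s; in order 1 to 6, 20 mm apart.
- mark_3 (a point): Nominal point of the seam inward of a long black graduation engraved in the plate, 70 mm from the plate's middle, 52 degrees right of the station's front (-x); the true seam is up to 6 mm off. Counted when the pen's tip is within 9.5 mm of it in plan, less than 5 mm above the plate and touches the foot (0.1 to 5 N) for 0.25 s; in order 1 to 6, 20 mm apart.
- mark_4 (a point): Nominal point of the seam inward of a long black graduation engraved in the plate, 70 mm from the plate's middle, 68 degrees right of the station's front (-x); the true seam is up to 6 mm off. Counted when the pen's tip is within 9.5 mm of it in plan, less than 5 mm above the plate and touches the foot (0.1 to 5 N) for 0.25 s; in order 1 to 6, 20 mm apart.
- mark_5 (a point): Nominal point of the seam inward of a long black graduation engraved in the plate, 70 mm from the plate's middle, 84 degrees right of the station's front (-x); the true seam is up to 6 mm off. Counted when the pen's tip is within 9.5 mm of it in plan, less than 5 mm above the plate and touches the foot (0.1 to 5 N) for 0.25 s; in order 1 to 6, 20 mm apart.
- mark_6 (a point): Nominal point of the seam (the end, beside a red line painted on the plate) inward of a long black graduation engraved in the plate, 70 mm from the plate's middle, 100 degrees right of the station's front (-x); the true seam is up to 6 mm off. Counted when the pen's tip is within 9.5 mm of it in plan, less than 5 mm above the plate and touches the foot (0.1 to 5 N) for 0.25 s; in order 1 to 6, 20 mm apart.
- cam_lever (a joint): Angle of the live cam lever, rad: 0 open (lever rising 50 degrees outward from its pivot), 0.95 shut (4 degrees below level, pointing outward). A spring drives it back to 0 below the high point at 0.70 and snaps it to 0.95 beyond. It takes up to about 0.4 N m (5 N at the pad).
- lever_pivot (a point): Pivot of the live cam lever, on the station's left side, 96 mm from the chamber's axis at 105 degrees left of the front and 38 mm above the plate's top. The lever turns in the upright plane through the chamber's axis and this pivot and closes outward and down.
- lever_pad (a point): Point on the upper face of the lever's red pad, 76 mm from the pivot along the lever (pad 40 mm long, 22 mm wide, 11 mm thick, its far end 92 mm from the pivot). Push here, down and outward round the pivot.
- leak_pen: Leak-detector pen, 60 g, 118 mm long, loose in the holster. Origin: end of its steel tip (5 mm ball, then a 4.6 mm tube to 24 mm); z up along the pen. Widens to 17 mm at 50; grey collar, 30 mm wide, from 62 to 66; yellow grip from 66 to 118 mm, 18 mm along x, 16 mm along y. Take it across y, fingers along the pen. At home it leans 30 degrees, rear end toward the holster's -x.
- pen_tip (a point): End of the pen's tip (the pen's origin). It must not press on the station with more than 15 N, nor move faster than 80 mm/s while it touches the chamber's foot.
- pen_collar (a point): Middle of the underside of the pen's grey collar, 62 mm up from the tip. It rests on the holster's mouth when the pen is home.
- pen_grip (a point): Middle of the grip, on the pen's axis 93 mm up from the tip, 25 mm below the rear end: where to take it.
- holster: Fixed pen holster: dark base 105 (x) x 80 (y) x 10 mm and a black tube leaning 30 degrees from vertical toward its -x. Origin: centre of the base's underside, z up. The tube has 30 mm outer and 21 mm inner diameter and is 68 mm long, open at the top.
- holster_mouth (a point): Middle of the tube's open upper end, 12 mm to -x of the holster's origin and 71 mm above it. The tube's axis points up along (-0.5, 0, 0.866) in the holster's axes. The pen is home when its collar's underside is within 8 mm of this point.
- beaker_100: Small glass beaker, 53 mm wide, 69 mm high, loose bystander. Origin: centre of its underside. It must not be pushed more than 25 mm away or tipped over.
- petri_1: Petri dish, 57 mm wide, 15 mm high, loose bystander. Origin: centre of its underside. It must not be pushed more than 25 mm away or tipped over.
- vial_1: White sample vial with black cap, 23 mm wide, 52 mm high, loose bystander. Origin: centre of its underside. It must not be pushed more than 25 mm away or tipped over.
Not all that is in view belongs to the job. Of the things shaped like the leak_pen, the steel one is meant.

How it is judged:
By the outcome, as a careful person would: the job done as asked, in the order asked, and still so for the second after the job is handed in, with the robot touching nothing.
It also fails if it takes over 72 s, if anything falls off the work surface, if the arm or the gripper's body presses on something with over 40 N, if the wrist force passes 120 N, or if a joint passes its speed limit or range.

## Working session

There is one attempt and no reset: what is moved stays moved. The work goes in short steps, Python scripts to look and compute and a tool call to move; the robot and the scene stay as the last step left them, time stands still between calls to the robot, and variables do not carry over. Pictures are saved under pics/ and viewed, and the job is handed in when it is done.

Besides the shell and the picture viewer there is one more tool, called as name(argument=value, ...), one argument or row to a line, values as JSON. play_rows: Moves the arm, as the interface text tells. Its arguments: {"type":"object","properties":{"increments":{"type":"array"},"jaw":{"type":"number"},"squeeze":{"type":"number"}},"required":["increments"]}

I'll start by reading the state and taking both fixed cameras.

```bash
ls; mkdir -p pics
python3 - <<'E'
from plant import *
import cv2
print(read_state())
for n in ["scene","top","wrist"]:
    p,d=read_camera(n); cv2.imwrite(f"pics/{n}0.png",p)
    import numpy as np
    np.save(f"{n}0_d.npy",d)
    print(n,camera_params(n))
E
```

```text
pics
{'t': 0.0, 'q': array([ 1.02563597e+00,  1.31133759e-01,  1.48927270e+00,  2.57742298e-05,
        1.52299883e+00, -8.54095161e-02]), 'dq': array([-0.00033736, -0.00045764,  0.00169516, -0.00318625,  0.00027975,
       -0.00060283]), 'joint_torque': array([ 1.96187262e-03, -5.59823799e+01, -4.91782951e+01,  7.67349545e-02,
        3.50857351e-02, -1.22541460e-04]), 'tool_pos': array([0.26592752, 0.53724117, 0.22860742]), 'orientation': array([ 2.66849727e+00,  1.65641357e+00, -2.55606050e-03]), 'force': array([0.88053932, 0.28041748, 0.42440049]), 'wrist_torque': array([ 0.01942311, -0.00119471,  0.01391476]), 'opening': 0.09320069845546838}
scene {'K': array([[406.44904849,   0.        , 316.83251338],
       [  0.        , 406.44904849, 194.83742874],
       [  0.        ,   0.        ,   1.        ]]), 'eye': array([-0.21691681, -0.64306567,  0.83210531]), 'orientation': array([ 0.86210672, -0.37792417, -0.71236855])}
top {'K': array([[408.69970782,   0.        , 318.72819722],
       [  0.        , 408.69970782, 201.87191579],
       [  0.        ,   0.        ,   1.        ]]), 'eye': array([-0.08998435, -0.26598422,  1.04215656]), 'orientation': array([ 0.53112937, -0.34020706, -1.06393986])}
wrist {'K': array([[309.70691629,   0.        , 322.20163499],
       [  0.        , 309.70691629, 198.1772481 ],
       [  0.        ,   0.        ,   1.        ]]), 'eye': array([0.20128148, 0.56826586, 0.38339987]), 'orientation': array([-0.23341808, -0.14415041,  1.10345996])}
```

View pics/scene0.png

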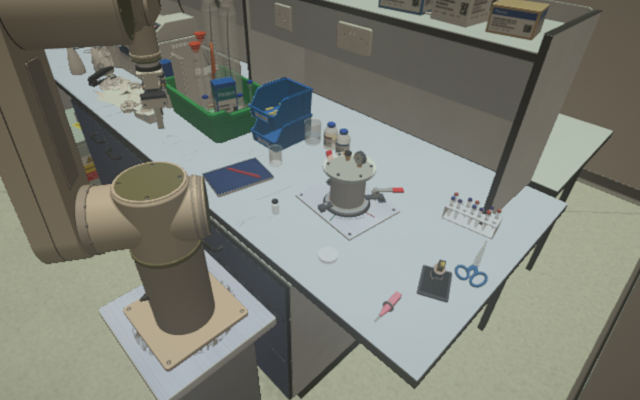

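View pics/top0.png

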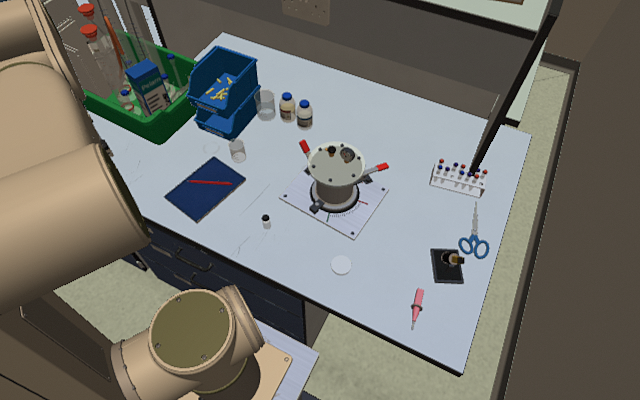

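View pics/wrist0.png

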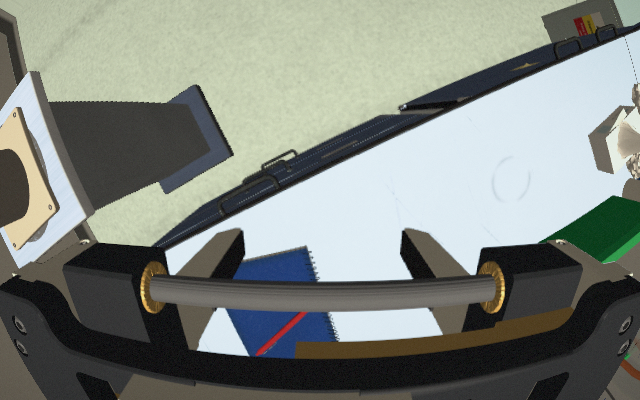

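```bash
cat > h.py <<'E'
import numpy as np, cv2
from scipy.spatial.transform import Rotation as R
F=np.diag([1,-1,-1.])
def ray(P,u,v,fish=False):
    K=P["K"]; x=(u-K[0,2])/K[0,0]; y=(v-K[1,2])/K[1,1]
    if fish:
        r=np.hypot(x,y); s=np.sinc(r/np.pi)  # sin(r)/r
        d=np.array([x*s,y*s,np.cos(r)])
    else: d=np.array([x,y,1.])
    return R.from_rotvec(P["orientation"]).apply(F@d)
def onplane(P,u,v,z,fish=False):
    d=ray(P,u,v,fish); return P["eye"]+d*(z-P["eye"][2])/d[2]
def atdepth(P,u,v,dep): return P["eye"]+ray(P,u,v)*dep
def proj(P,X,fish=False):
    c=F@R.from_rotvec(P["orientation"]).inv().apply(np.asarray(X)-P["eye"])
    K=P["K"]
    if fish:
        r=np.hypot(c[0],c[1]); th=np.arctan2(r,c[2]); a=c[:2]/r*th
    else: a=c[:2]/c[2]
    return a*K[0,0]+K[:2,2]
def tri(Pa,a,Pb,b,fa=False,fb=False):
    d1=ray(Pa,*a,fa);d2=ray(Pb,*b,fb);d1/=np.linalg.norm(d1);d2/=np.linalg.norm(d2)
    s=np.linalg.lstsq(np.c_[d1,-d2],Pb["eye"]-Pa["eye"],rcond=None)[0]
    p,q=Pa["eye"]+s[0]*d1,Pb["eye"]+s[1]*d2
    return (p+q)/2,np.linalg.norm(p-q)
E
python3 - <<'E'
from h import *
from plant import camera_params
for n in["scene","top"]:
    P=camera_params(n); p=cv2.imread(f"pics/{n}0.png"); d=np.load(f"{n}0_d.npy")
    c={"scene":[(280,130,140,115),(365,225,125,100)],"top":[(270,125,130,115),(395,185,110,150)]}[n]
    for i,(x,y,w,h) in enumerate(c):
        cv2.imwrite(f"pics/{n}0_c{i}.png",cv2.resize(p[y:y+h,x:x+w],None,fx=5,fy=5 if h<120 else 4,interpolation=cv2.INTER_CUBIC))
    for u,v in {"scene":[(345,235),(330,255),(390,310),(275,205),(440,265)],"top":[(335,215),(341,265),(414,310),(455,258),(266,222)]}[n]:
        print(n,u,v,atdepth(P,u,v,d[v,u]),d[v,u])
E
```

```text
scene 345 235 [ 0.47601618 -0.08741899  0.01255607] 1.1998292
scene 330 255 [ 0.38313063 -0.11507271  0.01499436] 1.1301241
scene 390 310 [ 0.3588829  -0.34189781  0.010859  ] 0.99278706
scene 275 205 [0.39817547 0.1383933  0.03619861] 1.2666826
scene 440 265 [ 0.47428451 -0.3852257   0.11845089] 0.96917415
top 335 215 [ 0.52317837 -0.02325321  0.01389468] 1.219965
top 341 265 [ 0.38170917 -0.10908506  0.01700357] 1.1243384
top 414 310 [ 0.34889666 -0.33030815  0.02529889] 1.0462552
top 455 258 [ 0.49085377 -0.37297188  0.10663161] 1.0407574
top 266 222 [0.39433041 0.13558618 0.04201945] 1.1704564
```

View pics/scene0_c0.png

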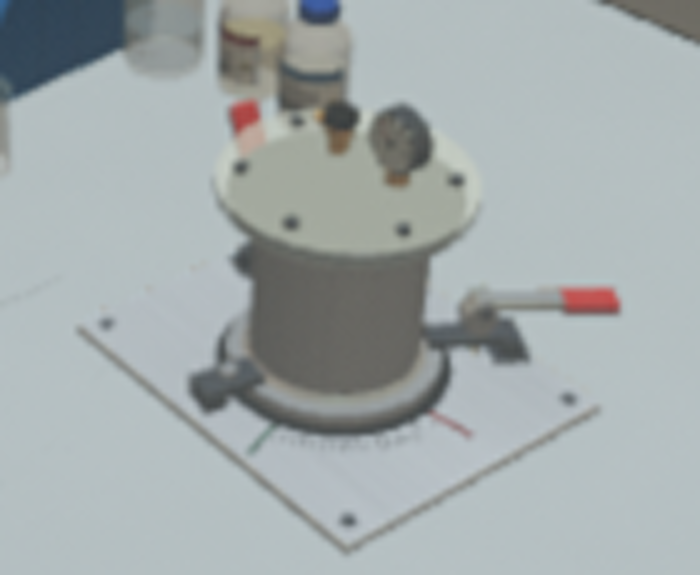

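View pics/top0_c0.png

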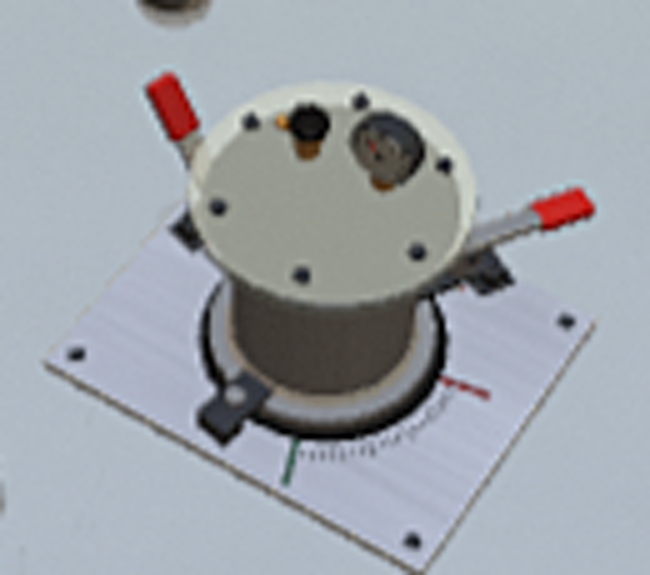

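View pics/top0_c1.png

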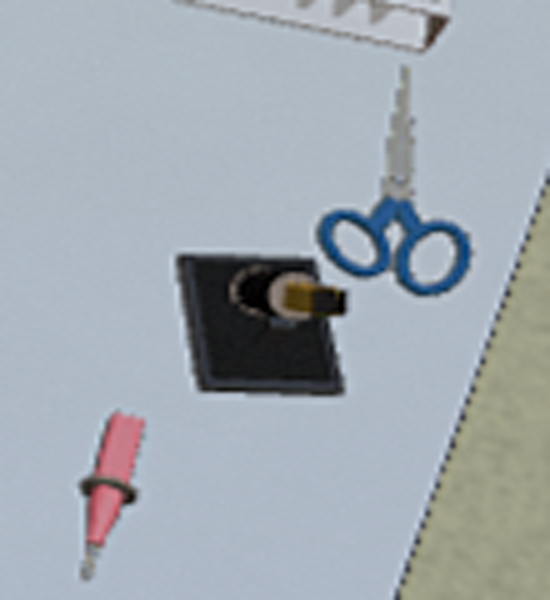

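View pics/scene0_c1.png

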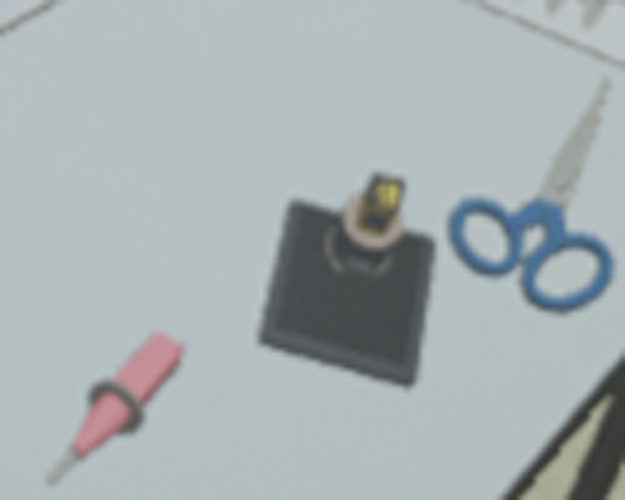

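Candidates for the pen: yellow in the holster at top (455,258), a pink lying one at top (414,310), and a red one on the notebook at top (208,183). I choose the yellow one with the metal tip in the holster. Of the levers, the open one at top (305,148) is on the left, and the one at (383,167) on the right is not the one I want. Next I'll measure the station and the holster.

Run:
```python
from h import *
from plant import camera_params
S,T=camera_params("scene"),camera_params("top")
c={"L":((295.6,196),(278.8,198)),"F":((349.6,240),(354.4,239.6)),"Rt":((399.6,211.6),(389,190))}
W={}
for k,(a,b) in c.items():
    A=onplane(S,*a,.012);B=onplane(T,*b,.012);X,g=tri(S,a,T,b)
    W[k]=(A+B)/2
    print(k,A.round(4),B.round(4),X.round(4),g.round(4))
for k1,k2 in(("L","F"),("F","Rt")): 
    v=W[k2]-W[k1];print(k1,k2,np.linalg.norm(v),np.degrees(np.arctan2(v[1],v[0])))
print("centre",(W["L"]+W["Rt"])/2)
# green/red line ends in plate
gl=[((280+278/5,130+425/5),(270+293/5,125+440/5)),((280+250/5,130+453/5),(270+287/5,125+485/5))]
rl=[((280+432/5,130+412/5),(270+440/5,125+378/5)),((280+470/5,130+436/5),(270+490/5,125+395/5))]
C=(W["L"]+W["Rt"])/2
for n,l in(("g",gl),("r",rl)):
  for a,b in l:
    A=onplane(S,*a,.012);B=onplane(T,*b,.012)
    for Q in(A,B):
        v=Q-C;print(n,Q.round(4),np.linalg.norm(v[:2]).round(4),np.degrees(np.arctan2(v[1],v[0])).round(1))
# holster base corners (top plane z=.01)
sc=[(365+x/5,225+y/5) for x,y in((293,203),(434,238),(412,385),(262,342))]
tc=[(395+x/5,185+y/4) for x,y in((178,255),(312,258),(343,393),(198,392))]
print(tc)
hs=[onplane(S,*p,.01) for p in sc]; ht=[onplane(T,*p,.01) for p in tc]
for h in(hs,ht):
    print(np.round(h,4)); 
    print([ (np.linalg.norm(h[(i+1)%4]-h[i]).round(4), np.degrees(np.arctan2(*(h[(i+1)%4]-h[i])[1::-1])).round(1)) for i in range(4)], np.mean(h,0))
```

```text
L [0.4972 0.1522 0.012 ] [0.501  0.1574 0.012 ] [0.506  0.1615 0.0024] 0.0009
F [ 0.4705 -0.1106  0.012 ] [ 0.4742 -0.1087  0.012 ] [ 0.476  -0.1074  0.0068] 0.0021
Rt [ 0.6842 -0.1332  0.012 ] [ 0.6853 -0.1329  0.012 ] [ 0.6858 -0.1326  0.0108] 0.0006
L F 0.26577701772916074 -95.78273810176131
F Rt 0.2136818952712808 -6.2978428742669
centre [0.59190952 0.01087723 0.012     ]
g [ 0.523  -0.0053  0.012 ] 0.0708 -166.8
g [ 0.5219 -0.0027  0.012 ] 0.0713 -169.1
g [ 0.4909 -0.0118  0.012 ] 0.1035 -167.4
g [ 0.4919 -0.0134  0.012 ] 0.103 -166.3
r [ 0.6036 -0.0633  0.012 ] 0.0751 -81.1
r [ 0.6039 -0.0629  0.012 ] 0.0747 -80.8
r [ 0.6029 -0.0946  0.012 ] 0.1061 -84.1
r [ 0.6063 -0.0951  0.012 ] 0.107 -82.2
[(430.6, 248.75), (457.4, 249.5), (463.6, 283.25), (434.6, 283.0)]
[[ 0.5444 -0.316   0.01  ]
 [ 0.5784 -0.3831  0.01  ]
 [ 0.4833 -0.4266  0.01  ]
 [ 0.4514 -0.359   0.01  ]]
[(np.float64(0.0752), np.float64(-63.1)), (np.float64(0.1045), np.float64(-155.4)), (np.float64(0.0748), np.float64(115.3)), (np.float64(0.1025), np.float64(24.8))] [ 0.51439169 -0.37118179  0.01      ]
[[ 0.5475 -0.3137  0.01  ]
 [ 0.5802 -0.3825  0.01  ]
 [ 0.4875 -0.4263  0.01  ]
 [ 0.4523 -0.356   0.01  ]]
[(np.float64(0.0762), np.float64(-64.6)), (np.float64(0.1025), np.float64(-154.8)), (np.float64(0.0786), np.float64(116.6)), (np.float64(0.1042), np.float64(23.9))] [ 0.51687045 -0.36960721  0.01      ]
```

Run:
```python
import cv2
p=cv2.imread("pics/top0.png")
cv2.imwrite("pics/t_h.png",cv2.resize(p[235:295,420:480],None,fx=10,fy=10,interpolation=cv2.INTER_CUBIC))
p=cv2.imread("pics/scene0.png")
cv2.imwrite("pics/s_h.png",cv2.resize(p[250:310,405:465],None,fx=10,fy=10,interpolation=cv2.INTER_CUBIC))
```

```text
(no output)
```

View pics/t_h.png

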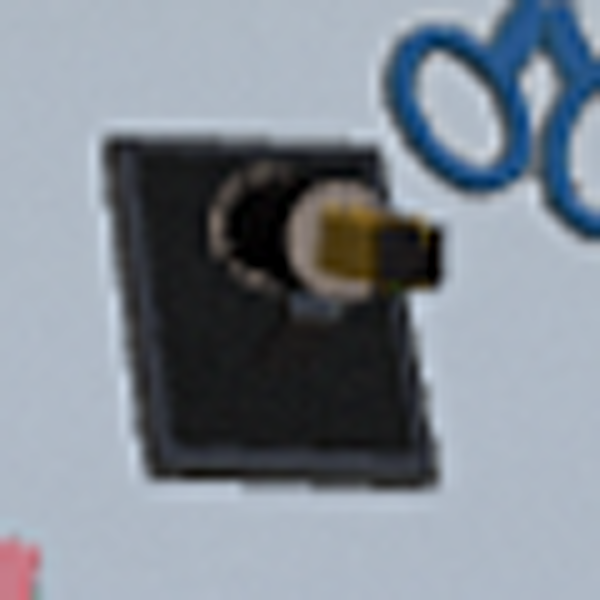

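View pics/s_h.png

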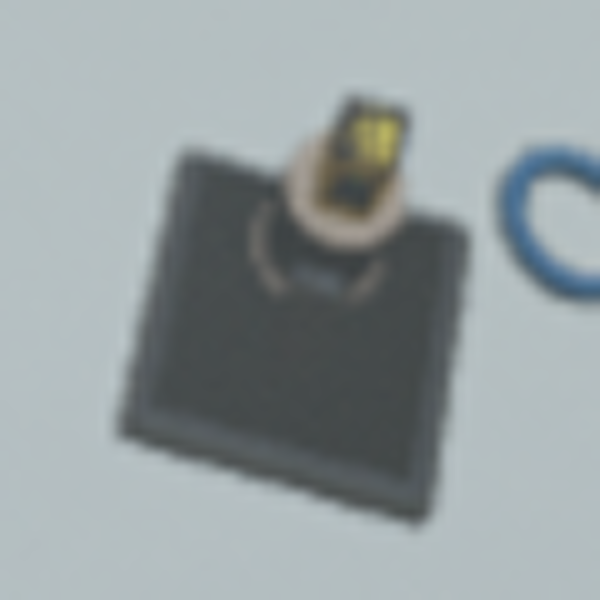

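Run:
```python
from h import *
from plant import camera_params, read_state
S,T=camera_params("scene"),camera_params("top")
for n,a,b in(("collar",(439.5,269),(453.5,259)),("rear",(442.5,260.8),(462.3,260.3)),
  ("lever pad end",(280+244/5,130+104/5),(270+160/5,125+80/5)),("R lever end",(280+618/5,130+300/5),(270+592/5,125+205/5)),
  ("cap black",(280+340/5,130+108/5),(270+312/5,125+115/5)),("gauge",(280+400/5,130+140/5),(270+392/5,125+150/5)),
  ("R lever pivot",(280+478/5,130+305/5),(270+478/5,125+250/5)),
  ):
    X,g=tri(S,a,T,b);print(n,X.round(4),g.round(4))
d=np.load("top0_d.npy")
for n,u,v in(("bottle",304,122),("bottle2",287,104),("beakerfar",266,105),("beaker",237,150),("petri",341,265),("vialtop",266,217),("rack",458,180)):
    print(n,atdepth(T,u,v,d[v,u]).round(3))
import plant; print([x for x in dir(plant) if not x.startswith('_')])
```

```text
collar [ 0.5087 -0.3743  0.07  ] 0.0005
rear [ 0.476  -0.3876  0.1336] 0.0005
lever pad end [0.6541 0.1563 0.1202] 0.0011
R lever end [ 0.7395 -0.1023  0.0532] 0.0015
cap black [0.6147 0.0388 0.1866] 0.0039
gauge [ 0.6105 -0.0123  0.1888] 0.0031
R lever pivot [ 0.6589 -0.0541  0.0663] 0.0101
bottle [0.8   0.228 0.04 ]
bottle2 [0.81  0.298 0.084]
beakerfar [0.777 0.362 0.079]
beaker [0.571 0.346 0.065]
petri [ 0.382 -0.109  0.017]
vialtop [0.403 0.14  0.054]
rack [ 0.791 -0.313  0.049]
['IKError', 'camera_params', 'close_job', 'read_camera', 'read_state', 'tips_ahead']
```

```bash
cat > go.py <<'E'
# usage: python3 go.py x y z yawdeg n  -> total shift in tool axes (cm), turn, and n equal rows ; z is TCP
import sys; from h import *; from plant import *
x,y,z,yaw=map(float,sys.argv[1:5]); n=int(sys.argv[5])
s=read_state(); Rm=R.from_rotvec(s["orientation"]); M=Rm.as_matrix()
d=M.T@(np.array([x,y,z])-s["tool_pos"])*100
cy=np.degrees(np.arctan2(M[1,0],M[0,0])); t=-np.radians((yaw-cy+180)%360-180)
print("t",round(s["t"],2),"pos",s["tool_pos"].round(4),"yaw",cy.round(1),"F",s["force"].round(2),"q",s["q"].round(2),"op",round(s["opening"],4))
print("tilt",(M[:,2]).round(4)); v=np.r_[d,t]
print("total",v.round(2)); print([[round(float(a),2) for a in v*(i+1)/n] for i in range(n)])
E
python3 -c "
from plant import *
print(tips_ahead)"
python3 go.py .56 .24 .22 10 10
```

```text
0.011
t 0.15 pos [0.266  0.5373 0.2288] yaw 63.7 F [ 0.07 -1.07  0.2 ] q [ 1.03  0.13  1.49  0.    1.52 -0.09] op 0.0931
tilt [-7.0e-04 -1.2e-03 -1.0e+00]
total [-13.6   39.54   0.9    0.94]
[[-1.36, 3.95, 0.09, 0.09], [-2.72, 7.91, 0.18, 0.19], [-4.08, 11.86, 0.27, 0.28], [-5.44, 15.82, 0.36, 0.37], [-6.8, 19.77, 0.45, 0.47], [-8.16, 23.72, 0.54, 0.56], [-9.52, 27.68, 0.63, 0.66], [-10.88, 31.63, 0.72, 0.75], [-12.24, 35.59, 0.81, 0.84], [-13.6, 39.54, 0.9, 0.94]]
```

play_rows(
  increments=[
    [[-1.4,4.0,0,0.1],[-2.8,8.0,0,0.22],[-4.2,12.0,0,0.34],[-5.6,16.0,0,0.46],[-7.0,20.0,0,0.58]],
  ],
  jaw=0,
  squeeze=20,
)

```text
t: 0.65
tool_pos: [0.4149, 0.3845, 0.2286]
orientation: [3.032, 0.817, -0.002]
force: [0.0, -0.1, -0.6]
opening: 0.0574
```

```bash
python3 go.py .643 .136 .155 -21 9
```

```text
t 0.65 pos [0.4149 0.3845 0.2286] yaw 30.2 F [ 0.03 -0.15 -0.57] q [ 0.66  0.04  1.59 -0.    1.52  0.13] op 0.0574
tilt [-0.001  -0.0014 -1.    ]
total [ 7.25 32.93  7.38  0.89]
[[0.81, 3.66, 0.82, 0.1], [1.61, 7.32, 1.64, 0.2], [2.42, 10.98, 2.46, 0.3], [3.22, 14.64, 3.28, 0.4], [4.03, 18.3, 4.1, 0.5], [4.83, 21.96, 4.92, 0.6], [5.64, 25.62, 5.74, 0.69], [6.44, 29.27, 6.56, 0.79], [7.25, 32.93, 7.38, 0.89]]
```

play_rows(
  increments=[
    [[0.8,3.8,0,0.1],[1.6,7.6,0,0.22],[2.4,11.4,0.5,0.34],[3.2,15.2,1.0,0.46],[4.0,19.0,2.0,0.58]],
  ],
)

```text
t: 1.15
tool_pos: [0.5462, 0.239, 0.2091]
orientation: [3.139, -0.092, 0.0]
force: [0.3, 0.8, -1.1]
opening: 0.0176
```

```bash
python3 go.py .643 .136 .148 -21 5
```

```text
t 1.15 pos [0.5462 0.239  0.2091] yaw -3.4 F [ 0.27  0.82 -1.06] q [ 0.33  0.13  1.53 -0.    1.49  0.39] op 0.0176
tilt [ 0.    -0.001 -1.   ]
total [10.27  9.71  6.12  0.31]
[[2.05, 1.94, 1.22, 0.06], [4.11, 3.88, 2.45, 0.12], [6.16, 5.82, 3.67, 0.18], [8.22, 7.76, 4.89, 0.25], [10.27, 9.71, 6.12, 0.31]]
```

play_rows(
  increments=[
    [[2.3,2.0,0.5,0.08],[4.6,4.2,1.5,0.16],[7.0,6.5,3.0,0.25],[9.0,8.5,4.5,0.31],[10.3,9.7,5.8,0.31]],
  ],
)

```text
t: 1.65
tool_pos: [0.644, 0.1339, 0.1497]
orientation: [3.086, -0.581, -0.001]
force: [-0.3, -0.1, 0.6]
opening: 0.0006
```

```bash
python3 go.py .643 .136 .130 -21 2;  python3 - <<'E'
from plant import *
import cv2
for n,b in(("scene",(250,80,180,140)),("top",(240,60,180,160))):
    p,_=read_camera(n);x,y,w,h=b
    cv2.imwrite(f"pics/{n}1.png",cv2.resize(p[y:y+h,x:x+w],None,fx=4,fy=3.7))
E
```

```text
t 1.65 pos [0.644  0.1339 0.1497] yaw -21.3 F [-0.34 -0.13  0.62] q [ 0.13  0.33  1.4  -0.    1.41  0.5 ] op 0.0006
tilt [-0.001  -0.0016 -1.    ]
total [-0.17 -0.16  1.97 -0.01]
[[-0.09, -0.08, 0.99, -0.0], [-0.17, -0.16, 1.97, -0.01]]
```

View pics/top1.png

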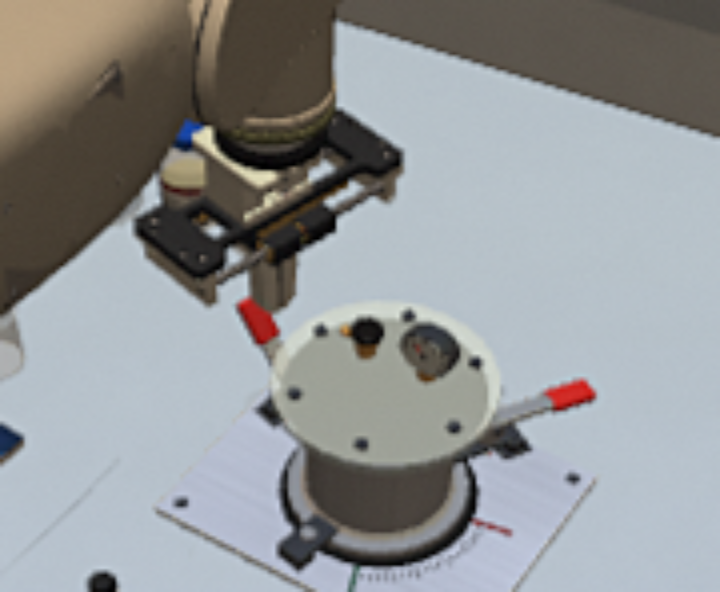

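View pics/scene1.png

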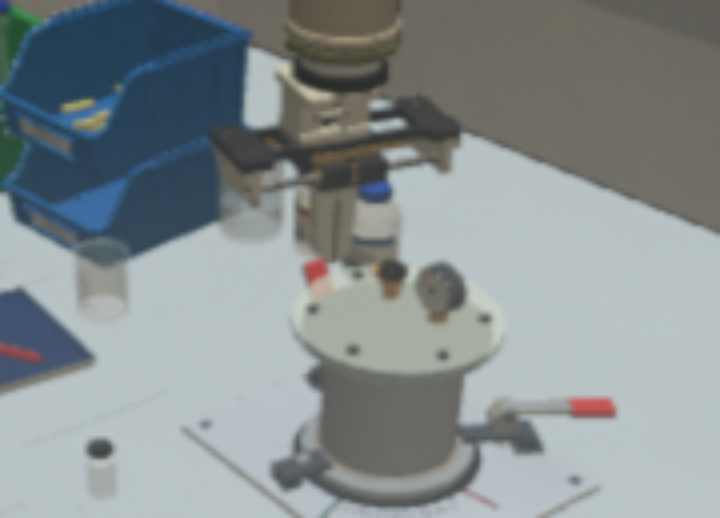

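play_rows(
  increments=[
    [[-0.1,-0.1,1.5,0],[-0.1,-0.3,2.7,0],[-0.1,-1.2,3.6,0],[-0.1,-1.6,4.1,0],[-0.1,-2.0,4.6,0]],
  ],
)

```text
t: 2.25
tool_pos: [0.6485, 0.1534, 0.1013]
orientation: [3.084, -0.578, -0.007]
force: [-2.2, -2.0, 2.8]
opening: 0.0011
```

play_rows(
  increments=[
    [[0,-0.7,1.0,0],[0,-1.1,2.2,0],[0,-1.3,3.0,0],[0,-1.3,3.7,0],[0,-1.3,4.0,0]],
  ],
)

```text
t: 2.75
tool_pos: [0.653, 0.1662, 0.0635]
orientation: [3.085, -0.577, -0.008]
force: [-16.1, 0.3, 31.5]
opening: 0.0006
```

```bash
python3 go.py .643 .136 .130 -21 2;  python3 - <<'E'
from plant import *
import cv2
for n,b in(("scene",(250,80,180,140)),):
    p,_=read_camera(n);x,y,w,h=b
    cv2.imwrite(f"pics/{n}2.png",cv2.resize(p[y:y+h,x:x+w],None,fx=4,fy=3.7))
E
```

```text
t 2.75 pos [0.653  0.1662 0.0635] yaw -21.2 F [-16.07   0.33  31.54] q [ 0.17  0.46  1.41 -0.    1.28  0.54] op 0.0006
tilt [-0.0056 -0.0018 -1.    ]
total [ 0.13  3.2  -6.64 -0.  ]
[[0.07, 1.6, -3.32, -0.0], [0.13, 3.2, -6.64, -0.0]]
```

View pics/scene2.png

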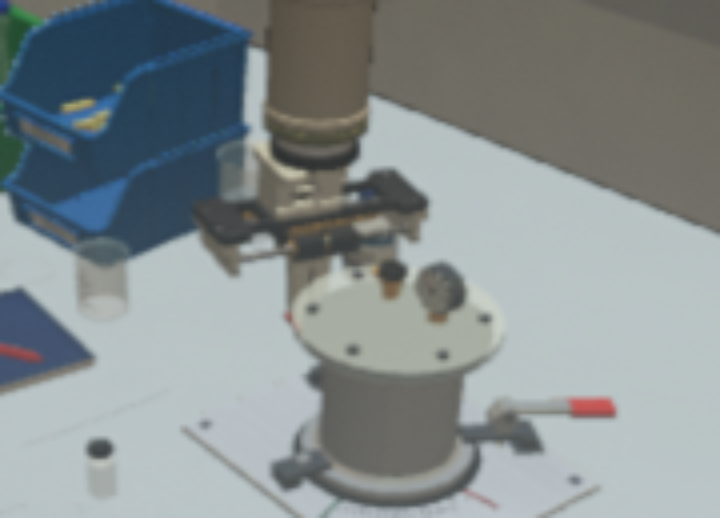

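play_rows(
  increments=[
    [[0,0,-1.5,0],[0,0,-4.5,0],[0,-0.3,-8.5,0],[0,-0.3,-12.5,0],[0,-0.3,-16.5,0]],
  ],
  jaw=5,
)

```text
t: 3.3
tool_pos: [0.6549, 0.1692, 0.2305]
orientation: [3.086, -0.577, -0.008]
force: [1.4, 0.4, 0.1]
opening: 0.0359
```

```bash
python3 go.py .37 -.17 .22 -60 15;  python3 - <<'E'
from plant import *
import cv2
for n,b in(("top",(240,60,180,160)),):
    p,_=read_camera(n);x,y,w,h=b
    cv2.imwrite(f"pics/{n}3.png",cv2.resize(p[y:y+h,x:x+w],None,fx=4,fy=3.7))
E
```

```text
t 3.3 pos [0.6549 0.1692 0.2305] yaw -21.2 F [1.43 0.44 0.11] q [ 0.18  0.34  1.24 -0.    1.56  0.55] op 0.0359
tilt [-0.0053 -0.0015 -1.    ]
total [-14.29  41.92   1.25   0.68]
[[-0.95, 2.79, 0.08, 0.05], [-1.9, 5.59, 0.17, 0.09], [-2.86, 8.38, 0.25, 0.14], [-3.81, 11.18, 0.33, 0.18], [-4.76, 13.97, 0.42, 0.23], [-5.71, 16.77, 0.5, 0.27], [-6.67, 19.56, 0.58, 0.32], [-7.62, 22.36, 0.67, 0.36], [-8.57, 25.15, 0.75, 0.41], [-9.52, 27.95, 0.83, 0.45], [-10.48, 30.74, 0.92, 0.5], [-11.43, 33.54, 1.0, 0.54], [-12.38, 36.33, 1.08, 0.59], [-13.33, 39.12, 1.16, 0.63], [-14.29, 41.92, 1.25, 0.68]]
```

View pics/top3.png

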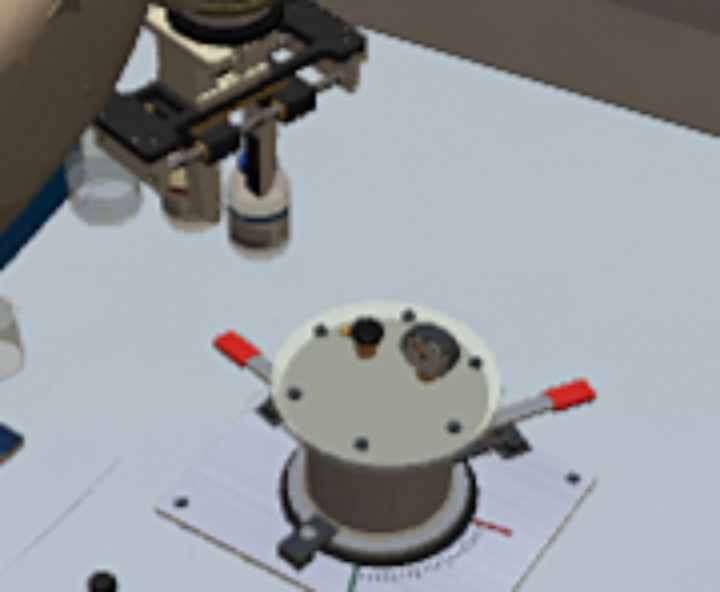

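play_rows(
  increments=[
    [[-1.4,4.2,0,0.07],[-2.8,8.4,0,0.14],[-4.2,12.6,0,0.21],[-5.6,16.8,0,0.28],[-7.0,21.0,0,0.35]],
  ],
)

```text
t: 3.85
tool_pos: [0.5156, -0.0019, 0.2388]
orientation: [-2.936, 1.11, -0.009]
force: [0.8, -0.8, 0.2]
opening: 0.0498
```

```bash
python3 go.py .37 -.17 .22 -60 5
```

```text
t 3.85 pos [ 0.5156 -0.0019  0.2388] yaw -41.4 F [ 0.77 -0.84  0.2 ] q [-0.1  -0.11  1.71  0.    1.53  0.62] op 0.0498
tilt [ 6.5e-03  3.0e-04 -1.0e+00]
total [ 0.19 22.24  1.78  0.32]
[[0.04, 4.45, 0.36, 0.06], [0.08, 8.9, 0.71, 0.13], [0.12, 13.35, 1.07, 0.19], [0.15, 17.79, 1.43, 0.26], [0.19, 22.24, 1.78, 0.32]]
```

play_rows(
  increments=[
    [[0,4.5,0,0.06],[0,9.0,0.5,0.13],[0,13.5,1.0,0.19],[0,18,1.4,0.26],[0,22.2,1.8,0.32]],
  ],
)

```text
t: 4.35
tool_pos: [0.3676, -0.1696, 0.2198]
orientation: [-2.719, 1.567, -0.011]
force: [1.9, -1.0, 0.0]
opening: 0.0498
```

```bash
python3 go.py .5 -.37 .22 -65 5;  python3 - <<'E'
from plant import *
import cv2,pickle
s=read_state();P=camera_params("wrist")
p,d=read_camera("wrist"); cv2.imwrite("pics/w4.png",p); pickle.dump((s,P,d),open("w4.pkl","wb")); print(P)
E
```

```text
t 4.35 pos [ 0.3676 -0.1696  0.2198] yaw -59.9 F [ 1.86 -1.04  0.03] q [-0.56 -0.43  2.01  0.    1.55  0.48] op 0.0498
tilt [ 7.7e-03 -5.0e-04 -1.0e+00]
total [23.98 -1.41  0.09  0.09]
[[4.8, -0.28, 0.02, 0.02], [9.59, -0.56, 0.04, 0.04], [14.39, -0.85, 0.06, 0.05], [19.18, -1.13, 0.08, 0.07], [23.98, -1.41, 0.09, 0.09]]
{'K': array([[309.70691629,   0.        , 322.20163499],
       [  0.        , 309.70691629, 198.1772481 ],
       [  0.        ,   0.        ,   1.        ]]), 'eye': array([ 0.42722696, -0.13469725,  0.37486371]), 'orientation': array([-0.23203529,  0.12958133, -1.04126864])}
```

View pics/w4.png

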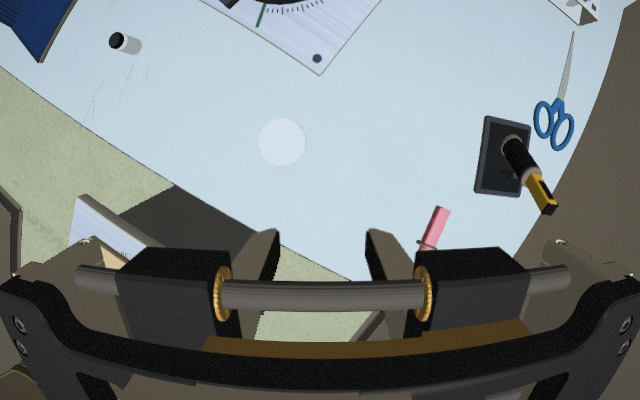

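play_rows(
  increments=[
    [[2.5,-1.0,-0.5,0.03],[6,-2.5,-1.5,0.06],[9,-3.5,-2.5,0.09],[11,-4.2,-3,0.09],[11,-4.2,-3,0.09]],
  ],
)

```text
t: 4.9
tool_pos: [0.4566, -0.2498, 0.2502]
orientation: [-2.642, 1.699, -0.011]
force: [1.0, 0.1, -0.8]
opening: 0.05
```

```bash
python3 go.py .5 -.37 .22 -65 5;  python3 - <<'E'
from plant import *
import cv2,pickle
s=read_state();P=camera_params("wrist")
p,d=read_camera("wrist"); cv2.imwrite("pics/w5.png",p); pickle.dump((s,P,d),open("w5.pkl","wb")); print(P)
E
```

```text
t 4.9 pos [ 0.4566 -0.2498  0.2502] yaw -65.5 F [ 1.03  0.1  -0.81] q [-0.6  -0.1   1.68  0.    1.55  0.54] op 0.05
tilt [ 0.0057 -0.0035 -1.    ]
total [ 1.272e+01  1.050e+00  3.080e+00 -1.000e-02]
[[2.54, 0.21, 0.62, -0.0], [5.09, 0.42, 1.23, -0.0], [7.63, 0.63, 1.85, -0.01], [10.18, 0.84, 2.47, -0.01], [12.72, 1.05, 3.08, -0.01]]
{'K': array([[309.70691629,   0.        , 322.20163499],
       [  0.        , 309.70691629, 198.1772481 ],
       [  0.        ,   0.        ,   1.        ]]), 'eye': array([ 0.51970536, -0.22053617,  0.40497191]), 'orientation': array([-0.23061774,  0.14253117, -1.13808726])}
```

View pics/w5.png

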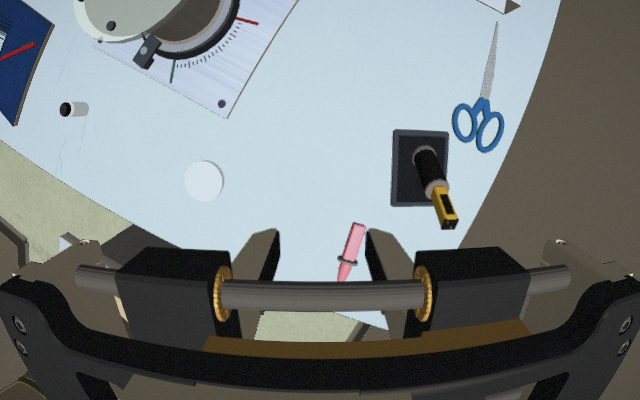

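Good view: the graduations with green and red lines at (170,70)–(245,20), and the holster with the yellow pen at (440,205). I'll zoom in on both.

Run:
```python
import cv2
p=cv2.imread("pics/w5.png")
cv2.imwrite("pics/w5a.png",cv2.resize(p[0:125,90:300],None,fx=3.8,fy=3.8,interpolation=cv2.INTER_CUBIC))
cv2.imwrite("pics/w5b.png",cv2.resize(p[120:240,380:500],None,fx=5,fy=5,interpolation=cv2.INTER_CUBIC))
p=cv2.imread("pics/w4.png")
cv2.imwrite("pics/w4b.png",cv2.resize(p[105:225,460:580],None,fx=5,fy=5,interpolation=cv2.INTER_CUBIC))
```

```text
(no output)
```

View pics/w5a.png

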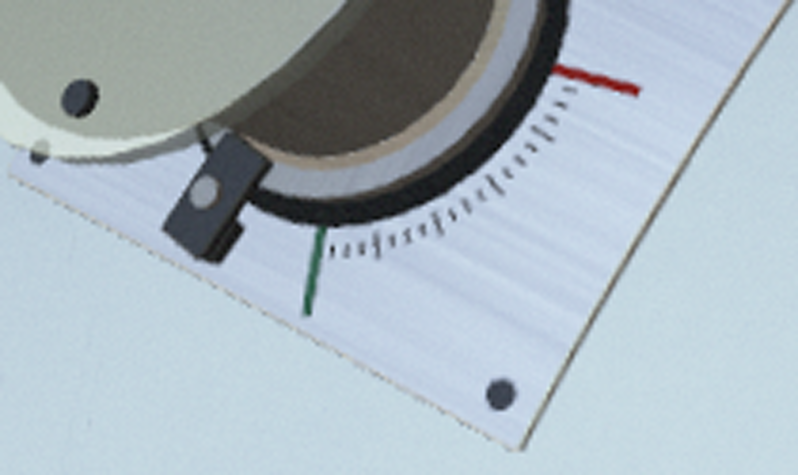

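View pics/w5b.png

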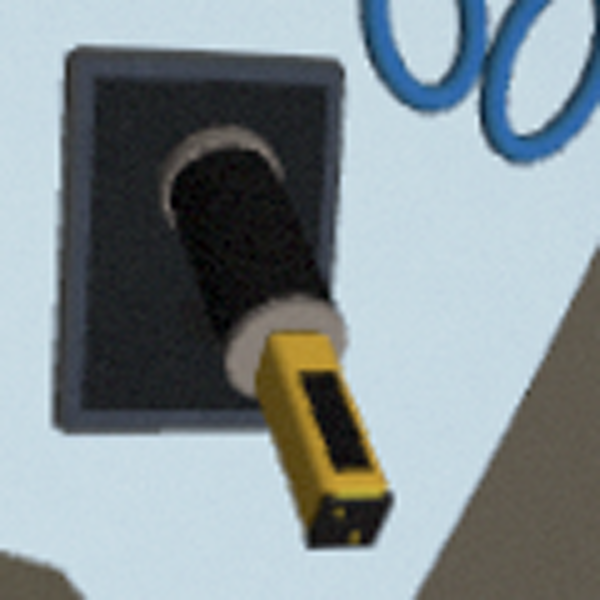

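View pics/w4b.png

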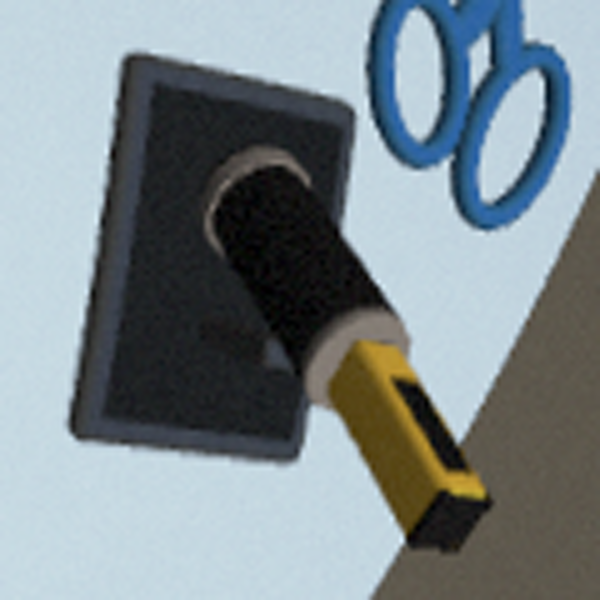

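Run:
```python
from h import *
import pickle
from plant import camera_params
s4,P4,d4=pickle.load(open("w4.pkl","rb")); s5,P5,d5=pickle.load(open("w5.pkl","rb"))
S,T=camera_params("scene"),camera_params("top")
for n,a,b in(("rear",(460+450/5,105+522/5),(380+350/5,120+522/5)),("collar",(460+357/5,105+359/5),(380+286/5,120+346/5))):
    X,g=tri(P4,a,P5,b,True,True);print(n,X.round(4),g.round(4), "proj top/scene",proj(T,X),proj(S,X))
hb=[(75,45),(342,60),(58,432)]
h=[onplane(P5,380+x/5,120+y/5,.01,True) for x,y in hb]; print("holster w5",np.round(h,4),(h[1]+h[2])/2, np.linalg.norm(h[1]-h[0]),np.linalg.norm(h[2]-h[0]),np.degrees(np.arctan2(*(h[0]-h[2])[1::-1])))
hb=[(125,55),(355,105),(300,460),(72,437)]
h=[onplane(P4,460+x/5,105+y/5,.01,True) for x,y in hb]; print("holster w4",np.round(h,4),np.mean(h,0), np.linalg.norm(h[1]-h[0]),np.linalg.norm(h[3]-h[0]),np.degrees(np.arctan2(*(h[0]-h[3])[1::-1])))
f=lambda x,y:onplane(P5,90+x/3.8,y/3.8,.012,True)
for n,x,y in(("corner",522,450),("g in",321,228),("g out",307,315),("r in",555,68),("r out",639,92),("t2",377,247),("t3",437,226),("t4",495,186),("t5",545,131)):
    print(n,f(x,y).round(4))
e=[f(x,y) for x,y in((283,216),(330,226),(380,220),(430,200),(480,165),(520,120),(548,75),(563,40))]
e=np.array(e); 
A=np.c_[2*e[:,:2],np.ones(len(e))];sol=np.linalg.lstsq(A,(e[:,:2]**2).sum(1),rcond=None)[0]
print("foot fit",sol[:2],np.sqrt(sol[2]+sol[:2]@sol[:2]))
from scipy.optimize import least_squares
r=least_squares(lambda c:np.hypot(*(e[:,:2]-c).T)-.07,[.595,.012]);print("fixed r",r.x,r.fun.round(4))
```

```text
rear [ 0.4811 -0.3864  0.1179] 0.0001 proj top/scene [460.43555081 261.3007603 ] [441.9321654  263.95727842]
collar [ 0.5055 -0.375   0.0726] 0.0004 proj top/scene [453.60194975 259.67787736] [439.36215301 269.04672159]
holster w5 [[ 0.5489 -0.3125  0.01  ]
 [ 0.5796 -0.3814  0.01  ]
 [ 0.4544 -0.3554  0.01  ]] [ 0.51703666 -0.36838936  0.01      ] 0.07545789144912335 0.10374937891166554 24.424611437329077
holster w4 [[ 0.5446 -0.3096  0.01  ]
 [ 0.5789 -0.3812  0.01  ]
 [ 0.4875 -0.4252  0.01  ]
 [ 0.4533 -0.3535  0.01  ]] [ 0.51606832 -0.36736163  0.01      ] 0.0793776466493238 0.10133695963855249 25.63086250288772
corner [ 0.473  -0.1092  0.012 ]
g in [ 0.5197 -0.0038  0.012 ]
g out [ 0.4888 -0.0119  0.012 ]
r in [ 0.6006 -0.0631  0.012 ]
r out [ 0.6022 -0.0951  0.012 ]
t2 [ 0.5201 -0.0286  0.012 ]
t3 [ 0.5342 -0.0475  0.012 ]
t4 [ 0.5542 -0.0618  0.012 ]
t5 [ 0.5781 -0.0702  0.012 ]
foot fit [0.59499471 0.01402225] 0.07613404354942527
fixed r [0.59055226 0.00830093] [ 0.0015  0.0007 -0.0002 -0.0009 -0.0011 -0.001   0.0005  0.0023]
```

Run:
```python
from h import *
import pickle
from scipy.optimize import least_squares
s5,P5,d5=pickle.load(open("w5.pkl","rb"))
t={36:(.5201,-.0286),52:(.5342,-.0475),68:(.5542,-.0618),84:(.5781,-.0702)}
def f(p):
    o=[]
    for a,(x,y) in t.items():
        az=np.pi+p[2]+np.radians(a); o+=[p[0]+p[3]*np.cos(az)-x,p[1]+p[3]*np.sin(az)-y]
    return o
r=least_squares(f,[.594,.012,-.105,.083]);print(r.x,np.degrees(r.x[2]),np.abs(r.fun).max())
r=least_squares(lambda p:f([p[0],p[1],np.radians(-6),p[2]]),[.594,.012,.083]);print(r.x,np.abs(r.fun).max())
v,u=np.mgrid[0:125,90:300]; K=P5["K"]
x=(u-K[0,2])/K[0,0];y=(v-K[1,2])/K[1,1];q=np.hypot(x,y)
dir=np.stack([x*np.tan(q)/q,y*np.tan(q)/q,np.ones_like(x)],-1)*d5[0:125,90:300,None]
X=R.from_rotvec(P5["orientation"]).apply((dir@F).reshape(-1,3))+P5["eye"]
ok=d5[0:125,90:300].ravel()>0
X=X[ok]
print("plate z", np.median(X[np.hypot(X[:,0]-.5,X[:,1]+.08)<.01][:,2]), "table", np.median(X[np.hypot(X[:,0]-.4,X[:,1]+.03)<.01][:,2]))
C=np.array([.594,.012]);rr=np.hypot(*(X[:,:2]-C).T);az=np.degrees(np.arctan2(X[:,1]-C[1],X[:,0]-C[0]))%360
for a in range(190,280,10):
    m=(abs(az-a)<2.5)&(rr<.09)&(rr>.05); o=np.argsort(rr[m]); print(a,[(round(i*1000),round(z*1000)) for i,z in zip(rr[m][o],X[m][o][:,2])][::3])
```

```text
[ 0.59554243  0.01585674 -0.1005948   0.08788302] -5.763657713749676 0.0005550435556253008
[0.5958216  0.01565391 0.08788227] 0.0005734479068393306
plate z 0.011767870261737617 table nan
190 [(50, 154), (51, 154), (51, 152), (52, 54), (52, 78), (52, 32), (52, 154), (52, 57), (52, 75), (52, 155), (52, 28), (52, 64), (53, 154), (54, 153), (54, 23), (55, 153), (56, 23), (56, 154), (57, 22), (57, 22), (58, 21), (58, 153), (58, 23), (59, 153), (59, 158), (60, 23), (60, 157), (60, 159), (61, 21), (61, 154), (61, 159), (62, 156), (62, 158), (62, 154), (63, 155), (63, 157), (63, 158), (64, 159), (64, 23), (64, 158), (65, 160), (65, 22), (65, 22), (65, 158), (65, 159), (66, 18), (66, 11), (66, 154), (66, 11), (67, 156), (67, 11), (67, 154), (68, 13), (68, 153), (69, 11), (69, 153), (70, 154), (70, 10), (71, 154), (71, 12), (71, 154), (72, 12), (72, 13), (73, 154), (73, 12), (73, 154), (74, 13), (75, 154), (75, 14), (75, 152), (76, 155), (76, 152), (76, 153), (77, 156), (77, 152), (77, 153), (77, 153), (78, 12), (78, 150), (79, 12), (80, 12), (81, 12), (82, 12), (83, 13), (84, 12), (85, 13), (
[... 7016 characters left out ...]
), (50, 98), (50, 26), (50, 81), (50, 80), (50, 43), (50, 52), (51, 71), (51, 89), (51, 82), (51, 54), (51, 94), (51, 51), (51, 94), (51, 62), (51, 93), (52, 23), (53, 21), (54, 23), (55, 21), (56, 22), (58, 23), (58, 21), (59, 22), (60, 21), (62, 23), (62, 21), (63, 13), (64, 20), (64, 17), (64, 21), (65, 19), (65, 23), (65, 21), (67, 14), (67, 12), (68, 12), (69, 13), (70, 13), (71, 12), (72, 12), (73, 11), (74, 11), (74, 12), (75, 13), (76, 11), (78, 12), (78, 11), (79, 11), (80, 12), (81, 12), (82, 13), (82, 11), (83, 10), (84, 10), (85, 12), (86, 12), (86, 11), (88, 12), (88, 12), (89, 12), (90, 12)]
  return _methods._mean(a, axis=axis, dtype=dtype,
  ret = ret.dtype.type(ret / rcount)
```

Run:
```python
from h import *
import pickle
from scipy.optimize import least_squares
s5,P5,d5=pickle.load(open("w5.pkl","rb"))
v,u=np.mgrid[0:125,90:300]; K=P5["K"]
x=(u-K[0,2])/K[0,0];y=(v-K[1,2])/K[1,1];q=np.hypot(x,y)
dd=d5[0:125,90:300]
dir=np.stack([x*np.tan(q)/q,y*np.tan(q)/q,np.ones_like(x)],-1)*dd[...,None]
X=R.from_rotvec(P5["orientation"]).apply((dir@F).reshape(-1,3))+P5["eye"]
X=X[dd.ravel()>0]
C=np.array([.594,.012]);v2=X[:,:2]-C;rr=np.hypot(*v2.T);az=np.degrees(np.arctan2(v2[:,1],v2[:,0]))%360
for n,m,r0 in(("pot",(X[:,2]>.035)&(X[:,2]<.1)&(rr<.056)&(az>195)&(az<280),.056),("foot",(X[:,2]>.0145)&(X[:,2]<.0195)&(rr>.06)&(rr<.07)&(az>195)&(az<280),.07),("lid",(X[:,2]>.1435)&(X[:,2]<.151)&(rr>.07)&(rr<.09),.082)):
    e=X[m]; r=least_squares(lambda c:np.hypot(*(e[:,:2]-c).T)-r0,C,loss="soft_l1",f_scale=.001);print(n,m.sum(),r.x,np.std(r.fun))
    r=least_squares(lambda c:np.hypot(*(e[:,:2]-c[:2]).T)-c[2],[*C,r0],loss="soft_l1",f_scale=.001);print(n,m.sum(),r.x)
```

```text
pot 1272 [0.59705431 0.01732158] 0.0005495827274304904
pot 1272 [0.59672656 0.01680312 0.05541919]
foot 100 [0.59698346 0.01746411] 0.0009911191731947178
foot 100 [0.59587645 0.01570215 0.0680412 ]
lid 285 [0.59725808 0.01731879] 0.0004860514051470655
lid 285 [0.59740746 0.01746318 0.08219819]
```

```bash
python3 go.py .4905 -.3815 .15 -65.5 4;python3 go.py .4905 -.3815 .092 -65.5 4
```

```text
t 4.95 pos [ 0.4555 -0.2487  0.2495] yaw -65.5 F [-0.08 -0.56  0.54] q [-0.6  -0.1   1.69  0.    1.55  0.54] op 0.0499
tilt [ 0.0044 -0.0024 -1.    ]
total [13.5   2.36 10.    0.  ]
[[3.37, 0.59, 2.5, 0.0], [6.75, 1.18, 5.0, 0.0], [10.12, 1.77, 7.5, 0.0], [13.5, 2.36, 10.0, 0.0]]
t 4.95 pos [ 0.4555 -0.2487  0.2495] yaw -65.5 F [-0.08 -0.56  0.54] q [-0.6  -0.1   1.69  0.    1.55  0.54] op 0.0499
tilt [ 0.0044 -0.0024 -1.    ]
total [13.47  2.38 15.8   0.  ]
[[3.37, 0.6, 3.95, 0.0], [6.74, 1.19, 7.9, 0.0], [10.11, 1.79, 11.85, 0.0], [13.47, 2.38, 15.8, 0.0]]
```

play_rows(
  increments=[
    [[4,0.7,1,0],[8,1.4,3,0],[11.5,2.1,6,0],[13.5,2.4,9,0],[13.5,2.4,10,0]],
  ],
  jaw=4,
)

```text
t: 5.45
tool_pos: [0.4879, -0.3817, 0.1454]
orientation: [-2.64, 1.701, 0.001]
force: [-0.4, 1.4, -0.4]
opening: 0.04
```

```bash
python3 go.py .4905 -.3815 .092 -65.5 4
python3 - <<'E'
from plant import *
import cv2
p,d=read_camera("wrist"); cv2.imwrite("pics/w6.png",p)
E
```

```text
t 5.45 pos [ 0.4879 -0.3817  0.1454] yaw -65.6 F [-0.37  1.36 -0.37] q [-0.75  0.23  1.53  0.    1.38  0.4 ] op 0.04
tilt [-2.0e-04  1.3e-03 -1.0e+00]
total [ 0.1  -0.24  5.34 -0.  ]
[[0.02, -0.06, 1.34, -0.0], [0.05, -0.12, 2.67, -0.0], [0.07, -0.18, 4.01, -0.0], [0.1, -0.24, 5.34, -0.0]]
```

View pics/w6.png

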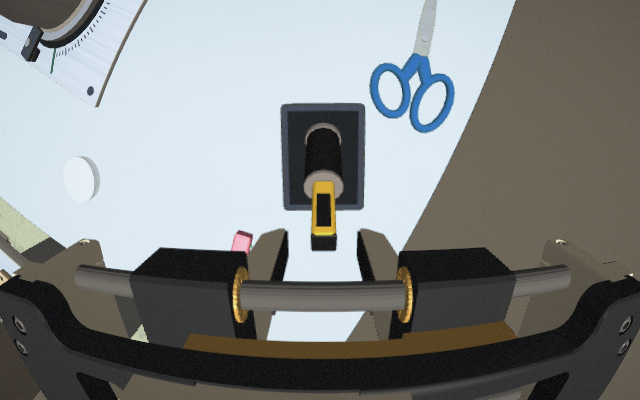

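play_rows(
  increments=[
    [[0.1,-0.1,1.8,0],[0.1,-0.2,3.6,0],[0.1,-0.25,4.9,0],[0.1,-0.25,5.35,0],[0.1,-0.25,5.35,0]],
  ],
)

```text
t: 6.0
tool_pos: [0.4903, -0.3792, 0.0918]
orientation: [-2.641, 1.698, 0.004]
force: [0.4, 0.4, 0.0]
opening: 0.0399
```

```bash
python3 go.py .4905 -.3815 .092 -65.5 1
python3 - <<'E'
from plant import *
import cv2
p,d=read_camera("wrist"); cv2.imwrite("pics/w7.png",p)
E
```

```text
t 6.0 pos [ 0.4903 -0.3792  0.0918] yaw -65.5 F [0.42 0.38 0.03] q [-0.74  0.29  1.57  0.    1.29  0.4 ] op 0.0399
tilt [-0.001   0.0027 -1.    ]
total [ 0.22  0.08 -0.02  0.  ]
[[0.22, 0.08, -0.02, 0.0]]
```

View pics/w7.png

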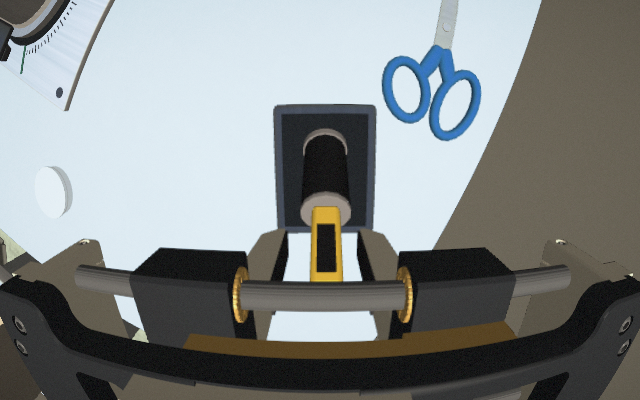

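play_rows(
  increments=[
    [[0.15,0.05,0,0],[0.15,0.05,0,0],[0.15,0.05,0,0],[0.15,0.05,0,0],[0.15,0.05,0,0]],
  ],
  jaw=1.2,
  squeeze=45,
)

```text
t: 6.55
tool_pos: [0.4911, -0.3816, 0.0931]
orientation: [-2.641, 1.699, 0.001]
force: [-0.4, 0.3, 2.8]
opening: 0.0157
```

play_rows(
  increments=[
    [[0,0,0,0],[0,0,0,0]],
  ],
)

```text
t: 6.75
tool_pos: [0.491, -0.3816, 0.093]
orientation: [-2.641, 1.699, 0.001]
force: [0.3, 0.7, 2.0]
opening: 0.0158
```

Run:
```python
from plant import *
s=read_state(); print(s["force"],s["wrist_torque"],s["opening"],s["tool_pos"])
```

```text
[0.26454276 0.74960329 2.00468599] [-0.00401702  0.18199185 -0.01672199] 0.015831995114128212 [ 0.49104213 -0.38157092  0.09302866]
```

play_rows(
  increments=[
    [[0,0.5,-0.87,0],[0,1.25,-2.17,0],[0,2.25,-3.9,0],[0,3.25,-5.63,0],[0,4.25,-7.36,0]],
  ],
)

```text
t: 7.25
tool_pos: [0.4516, -0.4002, 0.1691]
orientation: [-2.641, 1.7, -0.002]
force: [0.1, -0.8, -1.0]
opening: 0.0158
```

play_rows(
  increments=[
    [[0,0,-1,0],[0,0,-2,0],[0,0,-2,0]],
  ],
)

```text
t: 7.55
tool_pos: [0.4524, -0.4009, 0.1915]
orientation: [-2.641, 1.7, -0.007]
force: [0.4, -0.2, -0.2]
opening: 0.0156
```

```bash
python3 go.py .48 -.09 .18 -76 5
python3 - <<'E'
from plant import *
import cv2
s=read_state(); print(s["force"],s["wrist_torque"],s["opening"],s["tool_pos"])
p,d=read_camera("scene"); cv2.imwrite("pics/s8.png",cv2.resize(p[200:330,330:500],None,fx=4.5,fy=4.5))
p,d=read_camera("top"); cv2.imwrite("pics/t8.png",cv2.resize(p[180:330,380:540],None,fx=4,fy=4))
s=read_state(); print(s["force"],s["wrist_torque"],s["opening"],s["tool_pos"])
E
```

```text
t 7.55 pos [ 0.4524 -0.4009  0.1915] yaw -65.5 F [ 0.39 -0.19 -0.21] q [-0.81  0.16  1.53  0.    1.45  0.33] op 0.0156
tilt [ 0.0038 -0.0022 -1.    ]
total [-27.16 -15.38   1.09   0.18]
[[-5.43, -3.08, 0.22, 0.04], [-10.87, -6.15, 0.44, 0.07], [-16.3, -9.23, 0.65, 0.11], [-21.73, -12.31, 0.87, 0.15], [-27.16, -15.38, 1.09, 0.18]]
[ 0.39159121 -0.19280129 -0.20695934] [-0.03382743  0.11738365  0.00441053] 0.015615305045326629 [ 0.4524091  -0.40092884  0.19148024]
[-5.92354519e-02 -8.43339596e-04 -1.40557159e+00] [-0.00999279  0.17786147  0.03175494] 0.015735334468763067 [ 0.4517704  -0.39993781  0.18890717]
```

View pics/s8.png

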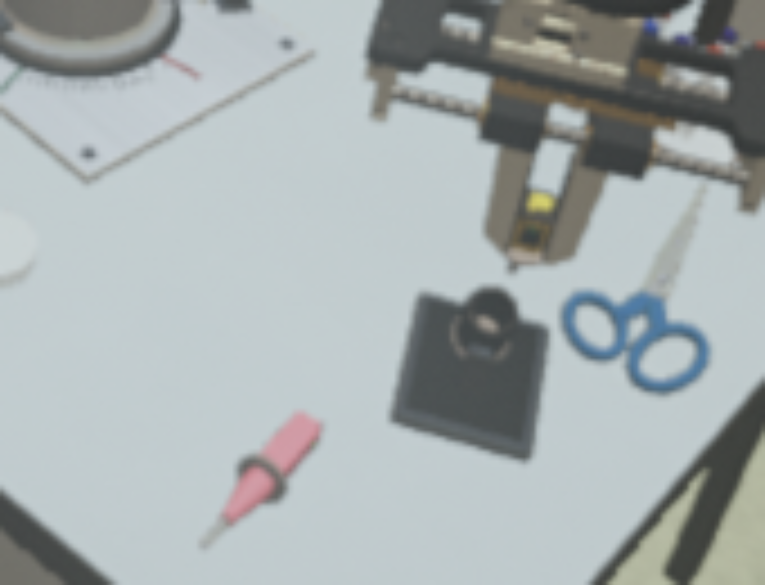

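View pics/t8.png

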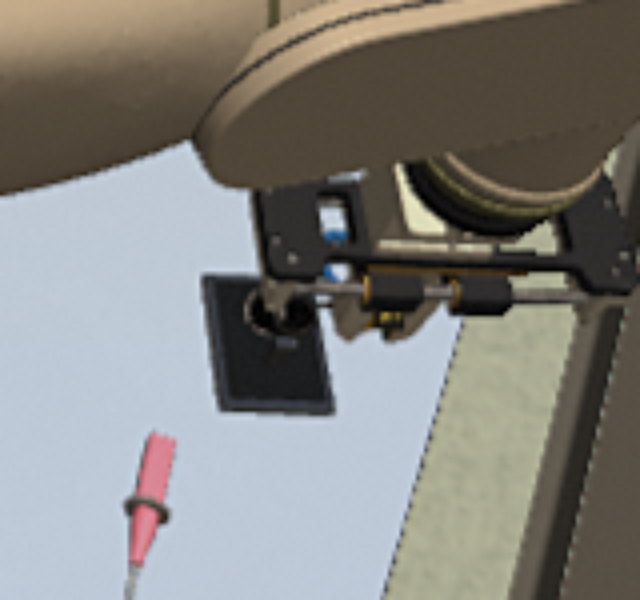

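Run:
```python
from plant import *
import cv2,pickle
s=read_state();P=camera_params("wrist")
p,d=read_camera("wrist"); cv2.imwrite("pics/w8.png",p); pickle.dump((s,P,d),open("w8.pkl","wb"))
cv2.imwrite("pics/w8c.png",cv2.resize(p[120:280,250:390],None,fx=4.5,fy=3.7,interpolation=cv2.INTER_CUBIC))
```

```text
(no output)
```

View pics/w8c.png

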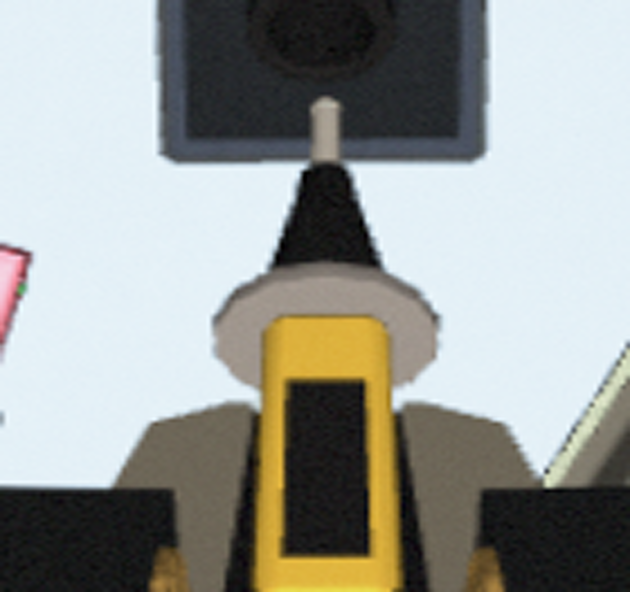

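Run:
```python
from h import *
import pickle
s,P,d=pickle.load(open("w8.pkl","rb"))
M=R.from_rotvec(s["orientation"]).as_matrix()
def pt(u,v):
    r=ray(P,u,v,True); ax=R.from_rotvec(P["orientation"]).apply([0,0,-1]); D=d[int(round(v)),int(round(u))]
    return P["eye"]+r*D/(r@ax),D
for v in range(145,168,2):
    X,D=pt(322.4,v); print(v,round(float(D),4),(M.T@(X-s["tool_pos"])*100).round(2))
# ray-based tip: intersect with nominal tool height z_t
r=ray(P,322.4,146.2,True); 
for zt in(6.8,7.3,7.8):
    e=M.T@(P["eye"]-s["tool_pos"])*100; g=M.T@r; print((e+g*(zt-e[2])/g[2]).round(2))
```

```text
145 0.3292 [ 0.04 -4.06 17.83]
147 0.2268 [ 0.04 -4.83  7.43]
149 0.2237 [ 0.04 -4.72  7.09]
151 0.2214 [ 0.04 -4.6   6.81]
153 0.2218 [ 0.04 -4.46  6.81]
155 0.2196 [ 0.04 -4.34  6.56]
157 0.2163 [ 0.04 -4.24  6.19]
159 0.2155 [ 0.04 -4.12  6.07]
161 0.2134 [ 0.04 -4.01  5.83]
163 0.2092 [ 0.04 -3.94  5.37]
165 0.208 [ 0.04 -3.82  5.22]
167 0.2052 [ 0.04 -3.74  4.91]
[ 0.04 -4.95  6.8 ]
[ 0.04 -4.9   7.3 ]
[ 0.04 -4.86  7.8 ]
```

```bash
python3 go.py .4723 -.0092 .13 -78 8
```

```text
t 7.7 pos [ 0.4515 -0.3996  0.1882] yaw -65.5 F [-0.69 -0.01 -1.27] q [-0.81  0.16  1.53  0.    1.45  0.33] op 0.0157
tilt [ 5.0e-04  1.2e-03 -1.0e+00]
total [-34.67 -18.07   5.87   0.22]
[[-4.33, -2.26, 0.73, 0.03], [-8.67, -4.52, 1.47, 0.05], [-13.0, -6.78, 2.2, 0.08], [-17.33, -9.03, 2.93, 0.11], [-21.67, -11.29, 3.67, 0.14], [-26.0, -13.55, 4.4, 0.16], [-30.33, -15.81, 5.14, 0.19], [-34.67, -18.07, 5.87, 0.22]]
```

play_rows(
  increments=[
    [[-4.0,-2.2,0,0.02],[-8.3,-4.5,0,0.05],[-12.6,-6.8,0,0.08],[-17,-9.1,0,0.11],[-21.3,-11.4,1.0,0.14]],
  ],
)

```text
t: 8.2
tool_pos: [0.4671, -0.1566, 0.1786]
orientation: [-2.514, 1.881, -0.001]
force: [1.7, 0.8, -0.3]
opening: 0.0158
```

```bash
python3 go.py .4723 -.0092 .12 -78 5
```

```text
t 8.2 pos [ 0.4671 -0.1566  0.1786] yaw -73.6 F [ 1.7   0.77 -0.34] q [-0.43 -0.13  1.85  0.    1.43  0.86] op 0.0158
tilt [ 0.0014  0.001  -1.    ]
total [-13.99  -4.65   5.88   0.08]
[[-2.8, -0.93, 1.18, 0.02], [-5.6, -1.86, 2.35, 0.03], [-8.39, -2.79, 3.53, 0.05], [-11.19, -3.72, 4.7, 0.06], [-13.99, -4.65, 5.88, 0.08]]
```

play_rows(
  increments=[
    [[-3.5,-1.2,1.0,0.02],[-7,-2.4,2.3,0.04],[-10.5,-3.5,3.6,0.06],[-13,-4.4,4.8,0.08],[-14,-4.6,5.5,0.08]],
  ],
)

```text
t: 8.7
tool_pos: [0.4705, -0.0066, 0.1216]
orientation: [-2.44, 1.978, 0.004]
force: [0.2, 0.0, -1.0]
opening: 0.016
```

play_rows(
  increments=[
    [[0,0,0,0],[0,0,0,0]],
  ],
)

```text
t: 8.9
tool_pos: [0.47, -0.0068, 0.121]
orientation: [2.441, -1.976, -0.006]
force: [0.6, -0.5, -0.3]
opening: 0.0156
```

```bash
cat > pose.py <<'E'
# tip position relative to the pot axis, and force/torque in tool axes
from h import *; from plant import *
PC=np.array([.597,.0173]); TIP=np.array([.0004,-.047,.0738])
s=read_state(); M=R.from_rotvec(s["orientation"]).as_matrix()
X=s["tool_pos"]+M@TIP; v=X[:2]-PC
az=np.degrees(np.arctan2(v[1],v[0]))%360
cy=np.degrees(np.arctan2(M[1,0],M[0,0]))
print("t",round(s["t"],2),"tcp",s["tool_pos"].round(4),"yaw",cy.round(1),"ball r",(np.hypot(*v)*1000).round(1),"az",az.round(1),"z",(X[2]*1000).round(1),"F_tool",(M.T@s["force"]).round(2),"T_tool",(M.T@s["wrist_torque"]).round(3),"op",round(s["opening"],4),"q6",s["q"][5].round(2))
E
python3 pose.py;  python3 - <<'E'
from plant import *
import cv2,pickle
p,d=read_camera("wrist"); cv2.imwrite("pics/w9.png",p)
E
python3 pose.py; python3 go.py .4723 -.0092 .11 -78 1
```

```text
t 8.9 tcp [ 0.47   -0.0068  0.121 ] yaw -78.0 ball r 82.5 az 190.2 z 47.1 F_tool [ 0.61 -0.45  0.27] T_tool [-0.142  0.005 -0.033] op 0.0156 q6 1.24
t 8.95 tcp [ 0.4705 -0.0074  0.1217] yaw -78.0 ball r 82.0 az 190.7 z 47.8 F_tool [0.21 0.17 0.08] T_tool [-0.143 -0.015 -0.033] op 0.0155 q6 1.24
t 8.95 pos [ 0.4705 -0.0074  0.1217] yaw -78.0 F [-0.12 -0.24 -0.08] q [-0.13 -0.14  1.96  0.    1.33  1.24] op 0.0155
tilt [-0.002   0.0015 -1.    ]
total [ 0.22 -0.14  1.17 -0.  ]
[[0.22, -0.14, 1.17, -0.0]]
```

View pics/w9.png

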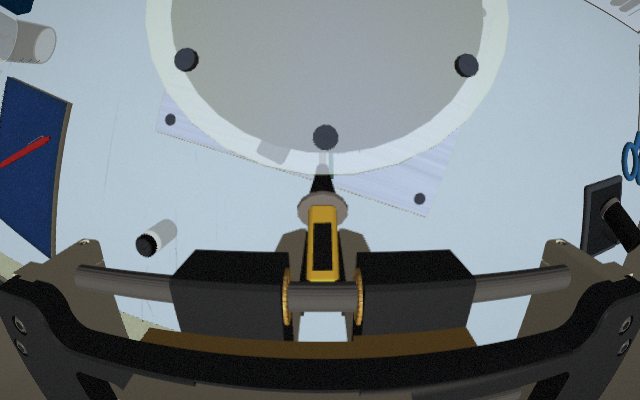

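play_rows(
  increments=[
    [[0.1,0,0.8,0],[0.2,0,1.6,0],[0.2,0,2.3,0],[0.2,0,2.75,0],[0.2,0,2.8,0]],
  ],
)

```text
t: 9.45
tool_pos: [0.4701, -0.0094, 0.0925]
orientation: [2.44, -1.978, -0.006]
force: [-0.4, -0.3, -0.0]
opening: 0.0154
```

```bash
python3 pose.py
```

```text
t 9.45 tcp [ 0.4701 -0.0094  0.0925] yaw -78.1 ball r 82.9 az 192.0 z 18.6 F_tool [0.25 0.46 0.01] T_tool [-0.146 -0.1   -0.051] op 0.0154 q6 1.23
```

play_rows(
  increments=[
    [[0,0,0.1,0],[0,0,0.2,0],[0,0,0.3,0],[0,0,0.3,0]],
  ],
)

```text
t: 9.85
tool_pos: [0.4702, -0.0093, 0.0896]
orientation: [2.44, -1.978, -0.006]
force: [1.1, -0.7, -0.7]
opening: 0.0156
```

```bash
python3 pose.py
```

```text
t 9.85 tcp [ 0.4702 -0.0093  0.0896] yaw -78.1 ball r 82.8 az 191.9 z 15.7 F_tool [ 0.88 -0.99  0.66] T_tool [-0.166  0.002 -0.058] op 0.0156 q6 1.23
```

play_rows(
  increments=[
    [[0,0,0.05,0],[0,0,0.1,0],[0,0,0.1,0]],
  ],
)

```text
t: 10.15
tool_pos: [0.4702, -0.0093, 0.0887]
orientation: [2.44, -1.978, -0.006]
force: [0.2, -0.8, -0.5]
opening: 0.0158
```

```bash
python3 pose.py
```

```text
t 10.15 tcp [ 0.4702 -0.0093  0.0887] yaw -78.1 ball r 82.8 az 191.9 z 14.7 F_tool [ 0.83 -0.07  0.51] T_tool [-0.193 -0.003 -0.003] op 0.0158 q6 1.23
```

play_rows(
  increments=[
    [[0,0,0.05,0],[0,0,0.1,0],[0,0,0.1,0]],
  ],
)

```text
t: 10.45
tool_pos: [0.4703, -0.0093, 0.0879]
orientation: [2.44, -1.978, -0.006]
force: [-1.6, -0.4, 2.3]
opening: 0.0157
```

```bash
python3 pose.py
```

```text
t 10.45 tcp [ 0.4703 -0.0093  0.0879] yaw -78.1 ball r 82.7 az 192.0 z 13.9 F_tool [ 0.    1.67 -2.27] T_tool [-0.341 -0.1    0.026] op 0.0157 q6 1.23
```

play_rows(
  increments=[
    [[0,0,-0.15,0],[0,-0.25,-0.15,0],[0,-0.5,-0.15,0],[0,-0.65,-0.15,0],[0,-0.65,-0.15,0]],
  ],
)

```text
t: 10.95
tool_pos: [0.4769, -0.0079, 0.0893]
orientation: [2.44, -1.977, -0.006]
force: [0.6, -0.2, 0.5]
opening: 0.0153
```

```bash
python3 pose.py
```

```text
t 10.95 tcp [ 0.4769 -0.0079  0.0893] yaw -78.0 ball r 76.0 az 192.0 z 15.3 F_tool [ 0.34 -0.58 -0.49] T_tool [-0.142  0.012  0.005] op 0.0153 q6 1.24
```

play_rows(
  increments=[
    [[0,-0.08,0,0],[0,-0.16,0,0],[0,-0.22,0.02,0],[0,-0.22,0.02,0]],
  ],
)

```text
t: 11.35
tool_pos: [0.4791, -0.0074, 0.0891]
orientation: [2.44, -1.977, -0.006]
force: [0.0, -0.6, -0.6]
opening: 0.0156
```

```bash
python3 pose.py
```

```text
t 11.35 tcp [ 0.4791 -0.0074  0.0891] yaw -78.0 ball r 73.7 az 191.9 z 15.1 F_tool [0.62 0.1  0.57] T_tool [-0.16  -0.04   0.024] op 0.0156 q6 1.24
```

play_rows(
  increments=[
    [[0,-0.04,0,0],[0,-0.08,0,0],[0,-0.08,0,0]],
  ],
)

```text
t: 11.65
tool_pos: [0.4798, -0.0073, 0.089]
orientation: [2.44, -1.977, -0.006]
force: [-0.3, -0.3, -0.6]
opening: 0.0158
```

```bash
python3 pose.py
```

```text
t 11.65 tcp [ 0.4798 -0.0073  0.089 ] yaw -78.0 ball r 72.9 az 191.9 z 15.1 F_tool [0.2  0.39 0.62] T_tool [-0.166  0.028 -0.008] op 0.0158 q6 1.24
```

play_rows(
  increments=[
    [[0,-0.04,0,0],[0,-0.06,0,0],[0,-0.06,0,0]],
  ],
)

```text
t: 11.95
tool_pos: [0.4805, -0.0072, 0.0891]
orientation: [2.44, -1.977, -0.006]
force: [-0.6, -0.0, -1.2]
opening: 0.0157
```

```bash
python3 pose.py
```

```text
t 11.95 tcp [ 0.4805 -0.0072  0.0891] yaw -78.0 ball r 72.3 az 192.0 z 15.1 F_tool [-0.07  0.56  1.17] T_tool [-0.191 -0.02  -0.053] op 0.0157 q6 1.24
```

play_rows(
  increments=[
    [[0,-0.03,0,0],[0,-0.05,0,0],[0,-0.05,0,0]],
  ],
)

```text
t: 12.25
tool_pos: [0.4808, -0.0071, 0.089]
orientation: [2.44, -1.977, -0.006]
force: [-1.6, -0.2, 1.1]
opening: 0.0157
```

```bash
python3 pose.py
```

```text
t 12.25 tcp [ 0.4808 -0.0071  0.089 ] yaw -78.0 ball r 72.0 az 192.0 z 15.1 F_tool [-0.16  1.63 -1.06] T_tool [-0.429  0.    -0.048] op 0.0157 q6 1.24
```

```bash
cat > seam.py <<'E'
# usage: seam.py r_target n step_mm z_target(ball,mm)
import sys
from h import *; from plant import *
PC=np.array([.597,.0173]); TIP=np.array([.0004,-.047,.0738])
r,n,st,zt=float(sys.argv[1])/1e3,int(sys.argv[2]),float(sys.argv[3]),float(sys.argv[4])/1e3
s=read_state(); M=R.from_rotvec(s["orientation"]).as_matrix()
X=s["tool_pos"]+M@TIP; v=X[:2]-PC; az=np.arctan2(v[1],v[0])%(2*np.pi)
yaw=np.arctan2(M[1,0],M[0,0])
print("t",round(s["t"],2),"ball r",(np.hypot(*v)*1000).round(2),"az",np.degrees(az).round(1),"mark deg",(np.degrees(az)-174).round(1),"yaw-err",((np.degrees(yaw-az)-90+180)%360-180).round(1),"z",(X[2]*1000).round(2),"F",(M.T@s["force"]).round(2),"T",(M.T@s["wrist_torque"]).round(3),"q",s["q"].round(2))
out=[]
dy=(az+np.pi/2-yaw+np.pi)%(2*np.pi)-np.pi
for i in range(1,n+1):
    a=az+i*st/72; ya=yaw+i*st/72+dy*i/n
    B=np.r_[PC+r*np.array([np.cos(a),np.sin(a)]),zt]
    # tool axes at that yaw (tool vertical)
    tx=np.array([np.cos(ya),np.sin(ya),0]);ty=np.array([np.sin(ya),-np.cos(ya),0])
    # keep present small tilt: rotate M about z
    Mi=R.from_euler("z",ya-yaw).as_matrix()@M
    T=B-Mi@TIP
    out.append([round(float(q),3) for q in M.T@(T-s["tool_pos"])*100]+[round(float(-(ya-yaw)),3)])
print(out)
E
python3 seam.py 71.8 3 2 15
```

```text
t 12.25 ball r 72.0 az 192.0 mark deg 18.0 yaw-err -0.0 z 15.06 F [-0.16  1.63 -1.06] T [-0.429  0.    -0.048] q [-0.12 -0.07  1.96  0.    1.26  1.24]
[[0.329, -0.024, 0.005, -0.028], [0.658, -0.037, 0.004, -0.056], [0.987, -0.06, 0.003, -0.083]]
```

play_rows(
  increments=[
    [[0.33,-0.024,0,-0.028],[0.66,-0.037,0,-0.056],[0.99,-0.06,0,-0.083]],
  ],
)

```text
t: 12.55
tool_pos: [0.4831, -0.0166, 0.0888]
orientation: [2.521, -1.873, -0.008]
force: [-0.8, -0.8, 0.1]
opening: 0.0156
```

```bash
python3 seam.py 71.8 3 2 15
```

```text
t 12.55 ball r 72.09 az 196.6 mark deg 22.6 yaw-err 0.2 z 14.78 F [ 0.54  1.01 -0.13] T [-0.406 -0.209 -0.065] q [-0.14 -0.07  1.95  0.    1.26  1.14]
[[0.324, -0.032, -0.023, -0.027], [0.648, -0.044, -0.024, -0.053], [0.971, -0.065, -0.025, -0.08]]
```

play_rows(
  increments=[
    [[0.32,-0.034,-0.02,-0.027],[0.65,-0.046,-0.02,-0.053],[0.97,-0.068,-0.02,-0.08]],
  ],
)

```text
t: 12.85
tool_pos: [0.4864, -0.0257, 0.0887]
orientation: [2.595, -1.769, -0.009]
force: [-0.8, -0.6, -1.0]
opening: 0.0158
```

```bash
python3 seam.py 71.8 4 2 15
```

```text
t 12.85 ball r 72.0 az 201.2 mark deg 27.2 yaw-err 0.2 z 14.74 F [0.24 0.93 0.96] T [-0.43  -0.166 -0.016] q [-0.16 -0.05  1.94  0.    1.26  1.04]
[[0.324, -0.023, -0.028, -0.027], [0.649, -0.035, -0.029, -0.054], [0.972, -0.056, -0.03, -0.08], [1.295, -0.086, -0.032, -0.107]]
```

play_rows(
  increments=[
    [[0.32,-0.024,-0.02,-0.027],[0.65,-0.036,-0.02,-0.054],[0.97,-0.057,-0.02,-0.08],[1.3,-0.087,-0.02,-0.107]],
  ],
)

```text
t: 13.25
tool_pos: [0.4917, -0.0375, 0.0887]
orientation: [2.687, -1.626, -0.01]
force: [-0.1, -0.1, -0.9]
opening: 0.0157
```

```bash
python3 seam.py 71.8 4 2 15
```

```text
t 13.25 ball r 72.0 az 207.5 mark deg 33.5 yaw-err 0.1 z 14.66 F [0.09 0.11 0.87] T [-0.369 -0.152 -0.079] q [-0.18 -0.04  1.93  0.    1.26  0.91]
[[0.326, -0.024, -0.035, -0.027], [0.652, -0.037, -0.037, -0.054], [0.978, -0.059, -0.039, -0.082], [1.303, -0.089, -0.04, -0.109]]
```

play_rows(
  increments=[
    [[0.33,-0.03,-0.03,-0.027],[0.65,-0.042,-0.03,-0.054],[0.98,-0.064,-0.03,-0.082],[1.3,-0.094,-0.03,-0.109]],
  ],
)

```text
t: 13.65
tool_pos: [0.4984, -0.0487, 0.0887]
orientation: [2.772, -1.476, -0.011]
force: [-1.7, 0.3, -0.9]
opening: 0.0157
```

```bash
python3 seam.py 71.75 4 2 15
```

```text
t 13.65 ball r 71.95 az 213.7 mark deg 39.7 yaw-err 0.3 z 14.69 F [-1.19  1.23  0.91] T [-0.416 -0.164 -0.03 ] q [-0.2  -0.02  1.91  0.    1.26  0.78]
[[0.324, -0.023, -0.033, -0.027], [0.647, -0.036, -0.035, -0.053], [0.97, -0.057, -0.037, -0.08], [1.292, -0.087, -0.038, -0.106]]
```

play_rows(
  increments=[
    [[0.32,-0.025,-0.03,-0.027],[0.65,-0.038,-0.03,-0.053],[0.97,-0.059,-0.03,-0.08],[1.29,-0.089,-0.03,-0.106]],
  ],
)

```text
t: 14.05
tool_pos: [0.5061, -0.059, 0.0887]
orientation: [2.848, -1.325, -0.012]
force: [-1.4, -0.1, -0.0]
opening: 0.0161
```

```bash
python3 seam.py 71.75 4 2 15
```

```text
t 14.05 ball r 71.95 az 219.9 mark deg 45.9 yaw-err 0.2 z 14.71 F [-0.85  1.1   0.05] T [-0.423 -0.226 -0.03 ] q [-0.22  0.01  1.88  0.    1.26  0.65]
[[0.325, -0.024, -0.032, -0.027], [0.65, -0.037, -0.034, -0.054], [0.975, -0.059, -0.036, -0.081], [1.299, -0.09, -0.038, -0.108]]
```

play_rows(
  increments=[
    [[0.33,-0.025,-0.03,-0.027],[0.65,-0.038,-0.03,-0.054],[0.98,-0.06,-0.03,-0.081],[1.3,-0.09,-0.03,-0.108]],
  ],
)

```text
t: 14.45
tool_pos: [0.5151, -0.0686, 0.0887]
orientation: [2.916, -1.167, -0.012]
force: [-2.1, -0.1, -0.3]
opening: 0.0161
```

```bash
python3 seam.py 71.75 4 2 15
```

```text
t 14.45 ball r 71.92 az 226.2 mark deg 52.2 yaw-err 0.1 z 14.76 F [-1.4   1.52  0.35] T [-0.37  -0.242 -0.074] q [-0.23  0.04  1.85  0.    1.26  0.53]
[[0.326, -0.021, -0.027, -0.027], [0.652, -0.034, -0.029, -0.054], [0.978, -0.057, -0.031, -0.082], [1.303, -0.088, -0.034, -0.109]]
```

play_rows(
  increments=[
    [[0.33,-0.026,-0.02,-0.027],[0.65,-0.04,-0.02,-0.054],[0.98,-0.063,-0.03,-0.082],[1.3,-0.094,-0.03,-0.109]],
  ],
)

```text
t: 14.85
tool_pos: [0.5251, -0.077, 0.0888]
orientation: [2.976, -1.004, -0.013]
force: [-1.9, -0.7, -0.7]
opening: 0.0158
```

```bash
python3 seam.py 71.7 4 2 15
```

```text
t 14.85 ball r 71.82 az 232.5 mark deg 58.5 yaw-err 0.2 z 14.84 F [-1.03  1.73  0.71] T [-0.537 -0.222 -0.044] q [-0.24  0.07  1.82  0.    1.26  0.41]
[[0.325, -0.016, -0.018, -0.027], [0.649, -0.029, -0.021, -0.054], [0.973, -0.051, -0.023, -0.081], [1.297, -0.082, -0.026, -0.107]]
```

play_rows(
  increments=[
    [[0.33,-0.018,-0.02,-0.027],[0.65,-0.031,-0.02,-0.054],[0.97,-0.053,-0.02,-0.081],[1.3,-0.084,-0.02,-0.107]],
  ],
)

```text
t: 15.25
tool_pos: [0.536, -0.0844, 0.0888]
orientation: [3.027, -0.84, -0.014]
force: [-1.9, -1.2, -1.0]
opening: 0.0161
```

```bash
python3 seam.py 71.65 4 2 15
```

```text
t 15.25 ball r 71.79 az 239.0 mark deg 65.0 yaw-err 0.0 z 14.87 F [-1.    2.05  0.96] T [-0.604 -0.327 -0.067] q [-0.25  0.1   1.79  0.    1.26  0.29]
[[0.329, -0.019, -0.016, -0.028], [0.657, -0.034, -0.019, -0.055], [0.985, -0.057, -0.021, -0.083], [1.312, -0.089, -0.024, -0.111]]
```

play_rows(
  increments=[
    [[0.33,-0.012,-0.02,-0.028],[0.66,-0.026,-0.02,-0.055],[0.98,-0.049,-0.02,-0.083],[1.31,-0.081,-0.02,-0.111]],
  ],
)

```text
t: 15.65
tool_pos: [0.5478, -0.0907, 0.0888]
orientation: [-3.07, 0.668, 0.014]
force: [-2.3, -1.1, -1.5]
opening: 0.0157
```

```bash
python3 seam.py 71.65 4 2 15
```

```text
t 15.65 ball r 71.77 az 245.3 mark deg 71.3 yaw-err 0.1 z 14.92 F [-1.6   1.95  1.51] T [-0.636 -0.32  -0.065] q [-0.26  0.13  1.75 -0.    1.27  0.17]
[[0.327, -0.017, -0.011, -0.027], [0.653, -0.03, -0.014, -0.055], [0.979, -0.053, -0.017, -0.082], [1.305, -0.085, -0.02, -0.109]]
```

play_rows(
  increments=[
    [[0.33,-0.004,-0.01,-0.027],[0.65,-0.018,-0.01,-0.055],[0.98,-0.041,-0.02,-0.082],[1.3,-0.073,-0.02,-0.109]],
  ],
)

```text
t: 16.05
tool_pos: [0.5602, -0.0956, 0.0889]
orientation: [-3.102, 0.496, 0.014]
force: [-2.3, -2.0, -0.7]
opening: 0.0157
```

```bash
python3 seam.py 71.65 4 2 15
```

```text
t 16.05 ball r 71.79 az 251.8 mark deg 77.8 yaw-err -0.0 z 15.1 F [-1.55  2.61  0.71] T [-0.692 -0.428 -0.081] q [-0.26  0.17  1.71 -0.    1.27  0.06]
[[0.33, -0.019, 0.007, -0.028], [0.659, -0.034, 0.005, -0.056], [0.988, -0.057, 0.002, -0.084], [1.316, -0.09, -0.001, -0.111]]
```

play_rows(
  increments=[
    [[0.33,0.006,0,-0.028],[0.66,-0.008,0,-0.056],[0.99,-0.031,0,-0.084],[1.31,-0.064,0,-0.111]],
  ],
)

```text
t: 16.45
tool_pos: [0.5732, -0.0992, 0.0888]
orientation: [-3.124, 0.32, 0.014]
force: [-2.1, -1.1, -0.6]
opening: 0.0161
```

```bash
python3 seam.py 71.65 4 2 15
```

```text
t 16.45 ball r 71.87 az 258.3 mark deg 84.3 yaw-err 0.0 z 15.05 F [-1.82  1.47  0.58] T [-0.533 -0.295 -0.026] q [-0.26  0.2   1.68 -0.    1.28 -0.06]
[[0.329, -0.027, 0.002, -0.028], [0.659, -0.041, -0.001, -0.056], [0.987, -0.065, -0.004, -0.083], [1.315, -0.097, -0.007, -0.111]]
```

play_rows(
  increments=[
    [[0.33,-0.006,0,-0.028],[0.66,-0.021,0,-0.056],[0.99,-0.045,0,-0.083],[1.31,-0.077,0,-0.111]],
  ],
)

```text
t: 16.85
tool_pos: [0.5864, -0.1012, 0.0887]
orientation: [-3.137, 0.142, 0.013]
force: [-1.4, -2.5, -0.8]
opening: 0.0159
```

```bash
python3 seam.py 71.65 4 2 15
```

```text
t 16.85 ball r 71.87 az 264.8 mark deg 90.8 yaw-err 0.0 z 14.99 F [-1.12  2.63  0.79] T [-0.632 -0.452 -0.038] q [-0.26  0.23  1.64 -0.    1.28 -0.17]
[[0.329, -0.028, -0.004, -0.028], [0.658, -0.042, -0.007, -0.055], [0.987, -0.065, -0.01, -0.083], [1.315, -0.098, -0.012, -0.111]]
```

play_rows(
  increments=[
    [[0.33,0.002,0,-0.028],[0.66,-0.012,0,-0.055],[0.99,-0.035,0,-0.083],[1.31,-0.068,0,-0.111]],
  ],
)

```text
t: 17.25
tool_pos: [0.5999, -0.1017, 0.0887]
orientation: [-3.14, -0.036, 0.013]
force: [-1.2, -3.6, 0.3]
opening: 0.0156
```

```bash
python3 seam.py 71.65 4 2 15
```

```text
t 17.25 ball r 71.94 az 271.3 mark deg 97.3 yaw-err 0.0 z 14.94 F [-1.27  3.57 -0.26] T [-0.615 -0.368 -0.083] q [-0.25  0.27  1.6  -0.    1.29 -0.27]
[[0.329, -0.035, -0.008, -0.028], [0.658, -0.049, -0.011, -0.055], [0.987, -0.072, -0.014, -0.083], [1.315, -0.104, -0.016, -0.111]]
```

play_rows(
  increments=[
    [[0.33,0.0,0,-0.028],[0.66,-0.013,0,-0.055],[0.82,-0.022,0,-0.069],[0.82,-0.022,0,-0.069],[0.82,-0.022,0,-0.069]],
  ],
)

```text
t: 17.75
tool_pos: [0.6084, -0.1013, 0.0887]
orientation: [-3.136, -0.143, 0.012]
force: [0.7, -1.3, -0.6]
opening: 0.016
```

```bash
python3 seam.py 71.65 4 2 15
```

```text
t 17.75 ball r 72.0 az 275.6 mark deg 101.6 yaw-err -0.4 z 15.03 F [0.62 1.32 0.61] T [-0.639  0.178  0.021] q [-0.25  0.29  1.57 -0.    1.29 -0.34]
[[0.337, -0.041, 0.001, -0.029], [0.674, -0.057, -0.002, -0.059], [1.011, -0.083, -0.004, -0.088], [1.346, -0.118, -0.007, -0.117]]
```

play_rows(
  increments=[
    [[0,0.5,0,0],[0,1.5,-0.2,0],[0,3.0,-1.0,0],[0,5.0,-3,0],[0,7.0,-5.5,0]],
  ],
)

```text
t: 18.25
tool_pos: [0.6144, -0.1725, 0.1435]
orientation: [-3.135, -0.143, 0.015]
force: [1.8, -0.2, -0.8]
opening: 0.0155
```

```bash
python3 go.py .452 -.400 .19 -65.5 8
python3 - <<'E'
from plant import *
import cv2,pickle
s=read_state();P=camera_params("wrist")
p,d=read_camera("wrist"); cv2.imwrite("pics/w10.png",p); pickle.dump((s,P,d),open("w10.pkl","wb"))
E
```

```text
t 18.25 pos [ 0.6144 -0.1725  0.1435] yaw 5.2 F [ 1.84 -0.17 -0.75] q [-0.35  0.29  1.46 -0.    1.4  -0.44] op 0.0155
tilt [-0.0095  0.0024 -1.    ]
total [-18.29  21.16  -4.55   1.23]
[[-2.29, 2.65, -0.57, 0.15], [-4.57, 5.29, -1.14, 0.31], [-6.86, 7.94, -1.71, 0.46], [-9.14, 10.58, -2.27, 0.62], [-11.43, 13.23, -2.84, 0.77], [-13.72, 15.87, -3.41, 0.93], [-16.0, 18.52, -3.98, 1.08], [-18.29, 21.16, -4.55, 1.23]]
```

View pics/w10.png

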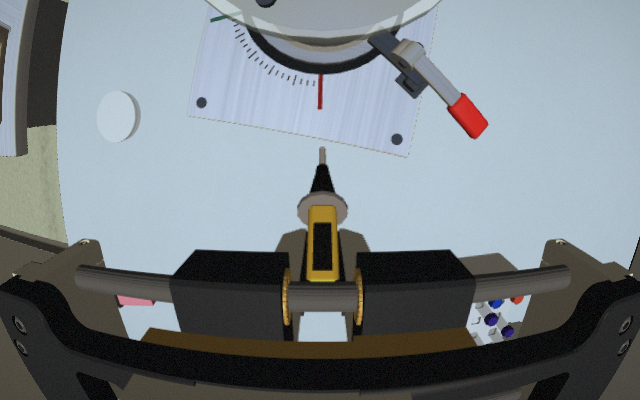

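play_rows(
  increments=[
    [[-1,2.5,-2,0.14],[-3,5.0,-4,0.28],[-5,7.5,-5.5,0.42],[-7.5,10,-5.7,0.56],[-10,12.5,-5.7,0.7]],
  ],
)

```text
t: 18.8
tool_pos: [0.5284, -0.3125, 0.2095]
orientation: [2.99, -0.953, 0.003]
force: [0.3, 0.5, -1.4]
opening: 0.0158
```

```bash
python3 go.py .4478 -.4013 .195 -65.5 4
```

```text
t 18.8 pos [ 0.5284 -0.3125  0.2095] yaw -35.4 F [ 0.31  0.49 -1.42] q [-0.62  0.17  1.48 -0.    1.49  0.  ] op 0.0158
tilt [ 9.e-04 -4.e-03 -1.e+00]
total [-1.44 11.91  1.48  0.53]
[[-0.36, 2.98, 0.37, 0.13], [-0.72, 5.95, 0.74, 0.26], [-1.08, 8.93, 1.11, 0.39], [-1.44, 11.91, 1.48, 0.53]]
```

play_rows(
  increments=[
    [[-0.4,3,0,0.13],[-0.7,6,0.3,0.26],[-1.1,9,0.7,0.39],[-1.4,11.9,1.1,0.53],[-1.4,11.9,1.5,0.53]],
  ],
)

```text
t: 19.3
tool_pos: [0.4454, -0.405, 0.1954]
orientation: [2.628, -1.714, 0.006]
force: [0.7, -0.2, -1.4]
opening: 0.0159
```

play_rows(
  increments=[
    [[0,0,0,0]],
  ],
)

```text
t: 19.4
tool_pos: [0.4447, -0.4056, 0.1951]
orientation: [2.628, -1.714, 0.005]
force: [-0.4, 0.1, -1.3]
opening: 0.0158
```

```bash
python3 go.py .4478 -.4013 .1753 -65.5 2
python3 - <<'E'
from plant import *
import cv2,pickle
s=read_state();P=camera_params("wrist")
p,d=read_camera("wrist"); cv2.imwrite("pics/w11.png",p); pickle.dump((s,P,d),open("w11.pkl","wb"))
cv2.imwrite("pics/w11c.png",cv2.resize(p[120:280,250:390],None,fx=4.5,fy=3.7,interpolation=cv2.INTER_CUBIC))
E
```

```text
t 19.4 pos [ 0.4447 -0.4056  0.1951] yaw -66.2 F [-0.37  0.15 -1.31] q [-0.82  0.15  1.53 -0.    1.46  0.33] op 0.0158
tilt [ 6.e-04 -5.e-03 -1.e+00]
total [-0.28 -0.47  1.97 -0.01]
[[-0.14, -0.23, 0.99, -0.01], [-0.28, -0.47, 1.97, -0.01]]
```

View pics/w11c.png

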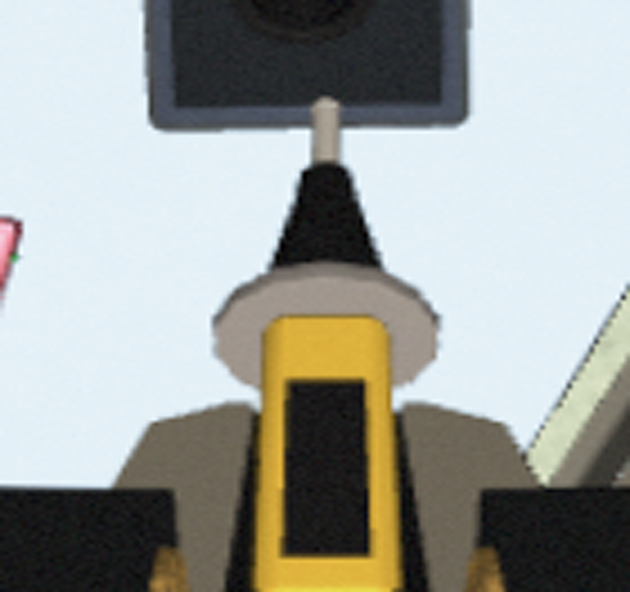

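play_rows(
  increments=[
    [[-0.15,-0.25,0.7,-0.01],[-0.28,-0.47,1.4,-0.01],[-0.28,-0.47,1.9,-0.01],[-0.28,-0.47,1.97,-0.01],[-0.28,-0.47,1.97,-0.01]],
  ],
)

```text
t: 19.95
tool_pos: [0.4481, -0.4011, 0.1754]
orientation: [2.637, -1.7, 0.005]
force: [-0.3, 0.0, -0.7]
opening: 0.0157
```

```bash
python3 go.py .4478 -.4013 .1753 -65.5 1;python3 go.py .4683 -.3919 .1363 -65.5 1; python3 pose.py
```

```text
t 19.95 pos [ 0.4481 -0.4011  0.1754] yaw -65.6 F [-0.31  0.03 -0.74] q [-0.81  0.16  1.55 -0.    1.42  0.33] op 0.0157
tilt [ 1.0e-04 -5.4e-03 -1.0e+00]
total [ 0.01  0.04  0.01 -0.  ]
[[0.01, 0.04, 0.01, -0.0]]
t 19.95 pos [ 0.4481 -0.4011  0.1754] yaw -65.6 F [-0.31  0.03 -0.74] q [-0.81  0.16  1.55 -0.    1.42  0.33] op 0.0157
tilt [ 1.0e-04 -5.4e-03 -1.0e+00]
total [-0.02 -2.23  3.91 -0.  ]
[[-0.02, -2.23, 3.91, -0.0]]
t 19.95 tcp [ 0.4481 -0.4011  0.1754] yaw -65.6 ball r 413.5 az 255.2 z 101.5 F_tool [-0.16  0.27  0.74] T_tool [-0.173 -0.023 -0.002] op 0.0157 q6 0.33
```

play_rows(
  increments=[
    [[-0.01,-0.42,0.78,0],[-0.02,-0.87,1.56,0],[-0.02,-1.32,2.34,0],[-0.02,-1.77,3.12,0],[-0.02,-2.23,3.91,0]],
  ],
)

```text
t: 20.45
tool_pos: [0.4686, -0.3915, 0.1352]
orientation: [2.637, -1.7, 0.004]
force: [-0.5, 0.0, -1.1]
opening: 0.0158
```

```bash
python3 go.py .4865 -.3837 .1016 -65.5 1; python3 pose.py
```

```text
t 20.45 pos [ 0.4686 -0.3915  0.1352] yaw -65.6 F [-0.52  0.02 -1.05] q [-0.78  0.22  1.57 -0.    1.36  0.37] op 0.0158
tilt [-2.0e-04 -4.9e-03 -1.0e+00]
total [ 0.01 -1.96  3.36 -0.  ]
[[0.01, -1.96, 3.36, -0.0]]
t 20.45 tcp [ 0.4686 -0.3915  0.1352] yaw -65.6 ball r 399.4 az 257.6 z 61.3 F_tool [-0.24  0.46  1.05] T_tool [-0.137 -0.009  0.021] op 0.0158 q6 0.37
```

No contact, going well. I'll continue to 10 mm short of home, then finish slowly.

play_rows(
  increments=[
    [[0,-0.39,0.67,0],[0,-0.78,1.34,0],[0,-1.18,2.02,0],[0,-1.57,2.69,0],[0,-1.96,3.36,0]],
  ],
)

```text
t: 20.95
tool_pos: [0.4868, -0.3835, 0.1011]
orientation: [2.637, -1.7, 0.004]
force: [-0.1, -0.1, -0.0]
opening: 0.0158
```

```bash
python3 go.py .4910 -.3816 .0932 -65.5 1; python3 pose.py
```

```text
t 20.95 pos [ 0.4868 -0.3835  0.1011] yaw -65.6 F [-0.08 -0.1  -0.  ] q [-0.75  0.27  1.57 -0.    1.3   0.4 ] op 0.0158
tilt [-1.0e-04 -5.1e-03 -1.0e+00]
total [-0.   -0.46  0.79 -0.  ]
[[-0.0, -0.46, 0.79, -0.0]]
t 20.95 tcp [ 0.4868 -0.3835  0.1011] yaw -65.6 ball r 388.0 az 260.0 z 27.2 F_tool [0.06 0.12 0.  ] T_tool [-0.205 -0.023 -0.002] op 0.0158 q6 0.4
```

play_rows(
  increments=[
    [[0,-0.15,0.26,0],[0,-0.3,0.52,0],[0,-0.41,0.7,0],[0,-0.46,0.79,0],[0,-0.46,0.79,0]],
  ],
)

```text
t: 21.45
tool_pos: [0.491, -0.3818, 0.0933]
orientation: [2.637, -1.7, 0.004]
force: [0.5, 0.1, -0.9]
opening: 0.0158
```

```bash
python3 pose.py
```

```text
t 21.45 tcp [ 0.491  -0.3818  0.0933] yaw -65.6 ball r 385.6 az 260.6 z 19.4 F_tool [ 0.08 -0.54  0.93] T_tool [-0.208 -0.034 -0.037] op 0.0158 q6 0.41
```

play_rows(
  increments=[
    [[0,0,0,0],[0,0,0,0],[0,0,0,0],[0,0,0,0],[0,0,0,0]],
  ],
  jaw=4.5,
)

```text
t: 21.95
tool_pos: [0.491, -0.3818, 0.0934]
orientation: [2.637, -1.7, 0.005]
force: [0.9, -0.3, -0.6]
opening: 0.0442
```

play_rows(
  increments=[
    [[0,0,-1,0],[0,0,-2.5,0],[0,0,-5,0],[0,0,-8,0],[0,0,-11,0]],
  ],
)

```text
t: 22.45
tool_pos: [0.4911, -0.3813, 0.2061]
orientation: [2.637, -1.7, 0.007]
force: [0.0, -0.1, 0.4]
opening: 0.045
```

play_rows(
  increments=[
    [[-2,0,-1,0],[-5,0,-2,0],[-9,0,-3,0],[-12,0,-4,0],[-12,0,-4,0]],
  ],
)

```text
t: 22.95
tool_pos: [0.4417, -0.2698, 0.2493]
orientation: [2.638, -1.697, 0.014]
force: [1.0, -0.4, -0.7]
opening: 0.045
```

Run:
```python
from plant import *
import cv2,pickle
s=read_state();P=camera_params("wrist"); print(s["t"],s["tool_pos"])
p,d=read_camera("wrist"); cv2.imwrite("pics/w12.png",p); pickle.dump((s,P,d),open("w12.pkl","wb"))
for n in("scene","top"):
    p,d=read_camera(n); cv2.imwrite(f"pics/{n}12.png",p)
```

```text
22.95 [ 0.44172564 -0.26984113  0.24926255]
```

View pics/w12.png

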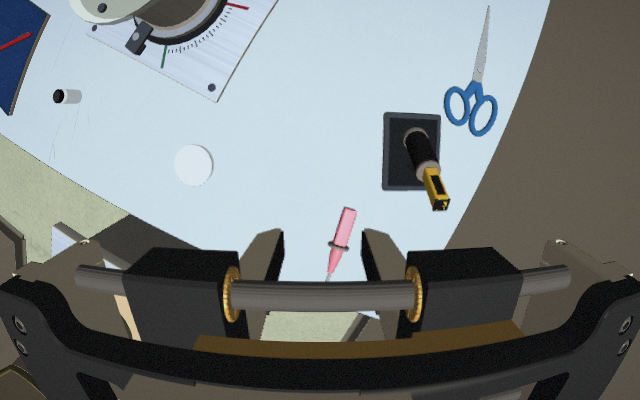

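View pics/scene12.png

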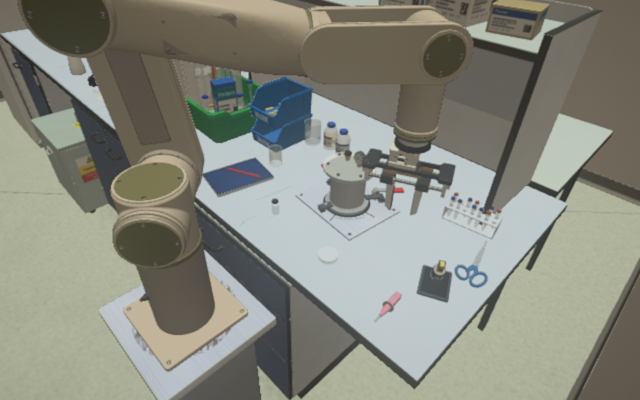

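View pics/top12.png

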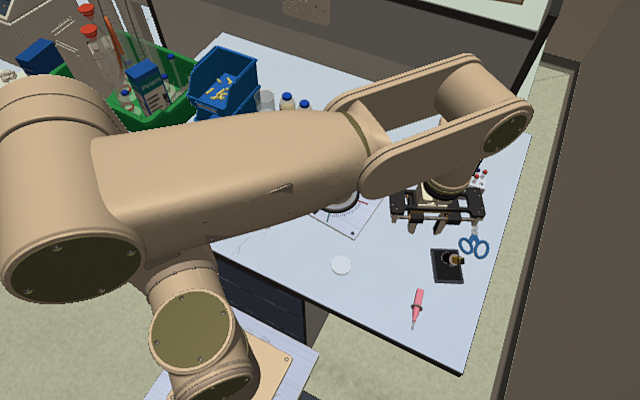

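Run:
```python
from h import *
import pickle
from plant import camera_params
T=camera_params("top"); s,P,d=pickle.load(open("w12.pkl","rb"))
for X in((.4811,-.3864,.1179),): print("pen rear expected px wrist",proj(P,X,True))
u=np.array([np.cos(np.radians(69)),np.sin(np.radians(69))]); C=np.array([.5957,.0157])
for th in(50,10,-4):
    r=.096+.092*np.cos(np.radians(th)); z=.05+.092*np.sin(np.radians(th)); X=np.r_[C+u*r,z]; print("lever end px top at",th,proj(T,X).round(1))
a=cv2.imread("pics/top0.png");b=cv2.imread("pics/top12.png");c=cv2.imread("pics/scene0.png");e=cv2.imread("pics/scene12.png")
for n,A,B,(x,y,w,h) in(("pen top",a,b,(435,240,30,45)),("petri",a,b,(328,252,26,26)),("beaker scene",c,e,(266,142,20,26)),("vial scene",c,e,(268,196,14,20)),("pen scene",c,e,(420,255,40,45))):
    print(n,np.abs(A[y:y+h,x:x+w].astype(int)-B[y:y+h,x:x+w]).mean().round(2))
p=cv2.imread("pics/top3.png")
hsv=cv2.cvtColor(p,cv2.COLOR_BGR2HSV); m=((hsv[...,0]<8)|(hsv[...,0]>172))&(hsv[...,1]>150)&(hsv[...,2]>90); m[:, 400:]=0
ys,xs=np.nonzero(m); i=xs.argmin(); print("lever red px: left end",240+xs[i]/4,60+ys[i]/3.7,"mean",240+xs.mean()/4,60+ys.mean()/3.7)
```

```text
pen rear expected px wrist [441.41457924 204.10094366]
lever end px top at 50 [300.2 141.2]
lever end px top at 10 [294.2 147.5]
lever end px top at -4 [294.2 151.9]
pen top 10.55
petri 18.33
beaker scene 10.25
vial scene 11.1
pen scene 10.45
lever red px: left end 294.0 152.16216216216216 mean 298.9000691562932 154.00171956188552
```

Run:
```python
from plant import *
print(close_job())
```

```text
the job is handed in; nothing more can be done
None
```

The job is handed in. I pressed the red lever shut, ran the pen's tip along the seam from the green line to the red line, and put the pen back in its holster. It took about 23 s of the 72 s allowed.

- **Lever:** In the top view its end sits at pixel (294, 152), where a lever at 4° below level should be. The fingertips pushed with about 31 N of downward force at the bottom stop, below the 40 N limit.
- **Seam run:** I measured the chamber's axis by depth at (0.597, 0.017). The tip covered 18° to about 102° right of front at roughly 2 cm/s, about 0.7 mm above the plate. At every reading, the wrist torque showed the tip touching the foot at an estimated 1 to 3.5 N. Force readings carry about 1 N of noise and came every 0.3 to 0.5 s, so I could not check the force between them.
- **Pen:** It slid back without contact force, to within 0.4 mm of where I had picked it up. The rear end is within about 2 pixels of its predicted position, judged by eye.
- **Bystanders:** The petri dish looks unmoved in the top picture, and the beaker and the vial in the scene picture. My pixel comparison was inconclusive: it showed differences everywhere, largest at the petri dish (18 against about 10), perhaps from noise or the arm's shadow.
- **Disagreement:** Plate corners and engraved graduations gave station centres about 4 mm apart. I relied on the graduations, and they agree with the green and red lines to about 0.5°.

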